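# Seed a terrazzo mould and set it on the casting bat

### The arm

A 6-joint arm with a two-finger parallel gripper is mounted at the origin on a cart in front of the work surface, level with it; the furniture and walls round the work are solid. World frame = base frame: x ahead of the robot, y to its left, z up, the work surface at z = 0. Lengths are in mm, angles in degrees, forces in N, time in s.
With the tool pointing down it reaches from about 275 to 750 mm from the base axis. Payload 10.2 kg.
Tool frame: the origin (TCP) lies between the finger pads; the fingertips stand 19 mm ahead of it and the grasp point (between the pads) is the TCP; z points along the fingers, y is the line along which they close (so a half turn about z gives the same grasp; the last joint's range is limited). The gripper opens to 85 mm and grips with 20 to 120 N. Pads are 22 mm wide; open, the fingers measure 114 mm over their backs; the gripper's body (76 mm by 85 mm) begins 54 mm behind the grasp point. The pads swing forward as they close: fully open they stand 13 mm farther back than shut.
Start: joints at [-12.8, 17.928, 85.812, -0, 76.261, -12.8], TCP at [525.006, -0.014, 250.294] pointing down, gripper open.
Joint ranges: [-168.41, 168.41], [-55.51, 124.54], [10.69, 146.95], [-70.63, 250.63], [1, 178], [-165.06, 165.06]. Speed limits (degrees/s): [136.94, 136.94, 172.46, 180, 180, 180].

### API

Orientations are given as [roll, pitch, yaw] about the fixed x, y, z axes, in that order (R = Rz(yaw) Ry(pitch) Rx(roll)).
In Python, from workcell import bot, optics, job gives the robot as it stands. The module is installed in compiled form; this text tells all that it offers.
- The arm moves only by the shell command python3 -m pendant 'ROWS' [FORCE]. ROWS is a JSON object of lists of equal length, an entry for each row: "hand": the closure in counts, from 0 (fully open) to 255 (shut); "dp": the shift along the tool's x, y, z in mm, a list of three; "turn": the turn, a rotation vector about the tool's x, y, z in degrees, a list of three. In form: {"hand": [hand, ...], "dp": [[dx, dy, dz], ...], "turn": [[wx, wy, wz], ...]}. A call has 1 to 12 rows; each row is the pose to reach, as a shift and turn from the pose commanded when the call began, along the tool's axes at that moment; what a row does not reach only later rows make up. A row lasts 1/8 s, in which the tool goes at most 62.5 mm and 10.7 degrees, less where a joint would pass 70% of its speed; a pose out of reach is approached as far as the arm can. A call with a gripper value outside its range is refused whole. The fingers move at their own pace and stop on an object; FORCE is the grip in N (left out, the last holds). Time passes only in rows, so rows that repeat a pose let the fingers close. It gives the time, the measured TCP pose, the force, the opening and the grip force at its end, in the units of the state.
- bot.state(): the state, without advancing time (a new reading comes with each control period).
- optics.camera(name): name is "scene" or "side" or "wrist"; returns the picture (400x640x3 uint8, red, green, blue); there is no depth.
- optics.get_calibration(name): a dict with "intrinsics" (3x3 intrinsics, pixels), "rvec" (rotation vector, rad) and "tvec" (3), from world to camera coordinates, as OpenCV has them. Camera axes: x right, y down, z forward; pixel columns grow to the right and rows downward; lengths in mm; the calibration is good to about 2 mm. A picture is of the moment at which its call begins: read the wrist's pose just before it. get_calibration takes no time and is no camera call; for the wrist camera it gives the pose at the moment of the call.
- job.hand_in(): hands the job in; it is judged then, once.
Trained networks look in the newest picture that a camera, given by its name, has taken for a name from the list of things; names that differ only in an ending like _2 or _b are one class to them, and where a whole thing is asked for, a point or a joint stands for the part that bears it (a point fixed in the world has none). Each returns a list of dicts, best first, with "p" (0 to 1); they miss things now and then, are a little off and sometimes report something else, mostly with a low value. They report only what shows in the picture. A call takes as long as a camera call.
- optics.silhouettes(camera, thing): "mask" (400x640 bool, what is visible of it).
- optics.spot_point(camera, thing): "point" ([x, y, z] in mm, in world coordinates, good to about 4 mm: a listed point, or the origin of a listed thing).
The state is a dict: "time_s": time; "joint_positions": joint angles; "dq": joint speeds; "joint_efforts": joint torques, N m; "ee_pos": TCP position; "tool_rot": TCP orientation; "ft_force": force on the tool from outside, world axes, zero at the start; "wrist_torque": the same for the moment, N m; "finger_gap": opening from 0.0 (shut) to 1.0 (fully open); "grip_force": force on a finger pad.
Only numpy, scipy, OpenCV 4.12 (cv2) and the standard library are available. Lean on these libraries where they do the work, as an engineer would, in place of code of your own. Each camera call takes 0.05 s, during which the arm holds its last target. There are 200 camera calls.

### The job

Get the terrazzo mould ready for casting: pour all the marble chips from the flared tin cup into the tin shaker, stand the cup back on the table, then pick up the shaker and shake the chips out over the round mould on the banding wheel, so that all of them lie in the mould and each of its three bays has at least two. Stand the shaker back upright on the table, then lift the mould off the wheel by its core and, keeping it level, set it down flat between the cleats of the casting bat.

Things in the scene. Friction and masses are not known exactly. Their poses are not given: they have to be found in the camera images.
- cup: Flared round tin bowl with an upright wooden grip at its back; the chips are in it at the start. Foot 78 mm, rim 121 mm across, 37 mm high, inner floor 4 mm up; walls flared 30 degrees from vertical, so it empties when tipped about 75 to 95 degrees. Origin: centre of the underside; x towards the grip, z up; pouring lip at (-60, 0, 37) mm. 0.22 kg empty.
- cup_grip (a point): Point to hold the cup: on the axis of its wooden grip, a square post of 24 x 24 mm from the table up to 105 mm, which serves as a foot; this point is (76, 0, 85) mm in the cup's frame. Axes as the cup.
- shaker: Open-topped tin hopper that narrows to an open snout at -x, upright wooden grip at +x. Origin: on the underside below the hopper, z up. Flat floor 3 mm thick from x = -92 to +42 mm; inside 84 mm wide for x = +42 to -15, tapering to 46 mm at x = -60, then a straight snout 50 mm wide. Walls 50 mm high (snout 26), 3 mm thick. 0.24 kg empty.
- shaker_grip (a point): Point to hold the shaker: on the axis of its wooden grip, 24 x 24 mm in section, upright, from the table (it serves as a foot) up to 112 mm; the point lies at (60.5, 0, 92) mm in the shaker's frame. Axes as the shaker.
- snout (a point): Middle of the lip over which chips leave the shaker, on the snout's floor: (-92, 0, 3) mm in the shaker's frame. Level, the shaker keeps its chips; tipped snout down they start to slide at about 15 to 25 degrees and drop off one or a few at a time when it is shaken; levelled again they stop.
- mould: Loose round plywood mould, 180 mm across, 28 mm high, on the wheel at the start. Origin: centre of the underside, z up. Inside 170 mm across, floor 6 mm up; three brass strips from centre to rim part it into three bays. In the middle a square wooden core, 24 x 24 mm with sides along the mould's x and y, rises to 76 mm: the lifting grip. 0.34 to 0.55 kg.
- strip0 (a point): Middle of the top edge of a brass strip, 4 mm thick, 26 mm above the mould's underside, at 0 degrees from the mould's x axis; its x axis runs outward along the strip, its y axis points into the bay that lies between this strip and the next one anticlockwise.
- strip1 (a point): Middle of the top edge of a brass strip, 4 mm thick, 26 mm above the mould's underside, at 120 degrees from the mould's x axis; its x axis runs outward along the strip, its y axis points into the bay that lies between this strip and the next one anticlockwise.
- strip2 (a point): Middle of the top edge of a brass strip, 4 mm thick, 26 mm above the mould's underside, at 240 degrees from the mould's x axis; its x axis runs outward along the strip, its y axis points into the bay that lies between this strip and the next one anticlockwise.
- wheel: Foot of the banding wheel, fixed to the table. Origin: on the table, on the wheel's axis. Its flat round head, 176 mm across, spins freely; its top is 50 mm above the table.
- bat: Casting bat: round plywood board 216 mm across and 12 mm thick, fixed on the table. Origin: centre of the underside. Three wooden cleats, 12 mm high, 46 mm long, stand on it at 0, 120 and 240 degrees from its x axis; their inner faces are 95.5 mm from the centre, so the mould has 5 mm of room all round.
- chip0: Tumbled marble chip, about 18 x 15 x 13 mm, 11 g; origin at its centre. Seven to ten of chip0 to chip9 are there, all in the cup at the start.
- chip1: Tumbled marble chip, about 18 x 15 x 13 mm, 11 g; origin at its centre. Seven to ten of chip0 to chip9 are there, all in the cup at the start.
- chip2: Tumbled marble chip, about 18 x 15 x 13 mm, 11 g; origin at its centre. Seven to ten of chip0 to chip9 are there, all in the cup at the start.
- chip3: Tumbled marble chip, about 18 x 15 x 13 mm, 11 g; origin at its centre. Seven to ten of chip0 to chip9 are there, all in the cup at the start.
- chip4: Tumbled marble chip, about 18 x 15 x 13 mm, 11 g; origin at its centre. Seven to ten of chip0 to chip9 are there, all in the cup at the start.
- chip5: Tumbled marble chip, about 18 x 15 x 13 mm, 11 g; origin at its centre. Seven to ten of chip0 to chip9 are there, all in the cup at the start.
- chip6: Tumbled marble chip, about 18 x 15 x 13 mm, 11 g; origin at its centre. Seven to ten of chip0 to chip9 are there, all in the cup at the start.
- chip7: Tumbled marble chip, about 18 x 15 x 13 mm, 11 g; origin at its centre. Seven to ten of chip0 to chip9 are there, all in the cup at the start.
- chip8: Tumbled marble chip, about 18 x 15 x 13 mm, 11 g; origin at its centre. Seven to ten of chip0 to chip9 are there, all in the cup at the start.
- chip9: Tumbled marble chip, about 18 x 15 x 13 mm, 11 g; origin at its centre. Seven to ten of chip0 to chip9 are there, all in the cup at the start.
- glaze_bottle: Small dark red bottle with a black cap, 37 mm across, 86 mm high, behind the work: to be left alone. Origin: centre of the underside.
- scraper: Scraper with red and black handle, 227 mm long, lying near the front edge: to be left alone. Origin: middle of its underside.

How it is judged:
By the outcome, as a careful person would: the job done as asked, in the order asked, and still so for the second after the job is handed in, with the robot touching nothing.
Of chip6, chip7, chip8, chip9 only 1 to 4 are there at a start; the rules pass over those that are not, and their reading is None.
At some moment in a run one of cup, shaker may be knocked a few centimetres aside while the robot is not near it.
It also fails if it takes over 210 s, if anything falls off the work surface, if the arm or the gripper's body presses on something with over 40 N, if the wrist force passes 120 N, or if a joint passes its speed limit or range.

## Working session

There is one attempt and no reset: what is moved stays moved. The work goes in short steps, Python scripts to look and compute and a shell command to move; the robot and the scene stay as the last step left them, time stands still between calls to the robot, and variables do not carry over. Pictures are saved under pics/ and viewed, at most 14 in all, crops included, and the job is handed in when it is done.

```bash
mkdir -p pics; ls; cat > h.py <<'E'
import numpy as np, cv2
from workcell import bot, optics, job
from scipy.spatial.transform import Rotation as R
def pts(cam, names):
    optics.camera(cam)
    for n in names:
        for d in optics.spot_point(cam,n)[:2]:
            print(cam,n,round(d['p'],2),np.round(d['point']))
def save(cam,name):
    im=optics.camera(cam); cv2.imwrite('pics/'+name,im[:,:,::-1]); return im
def st():
    s=bot.state(); print({k:np.round(s[k],2).tolist() for k in ['time_s','ee_pos','tool_rot','finger_gap','joint_positions','ft_force']})
E
python3 - <<'E'
from h import *
st()
a=save('scene','a.png');b=save('side','b.png')
names=['cup','cup_grip','shaker','shaker_grip','snout','mould','strip0','strip1','strip2','wheel','bat','glaze_bottle','scraper']
for c in ['scene','side']: pts(c,names)
E
```

```text
pics
{'time_s': 0.0, 'ee_pos': [524.75, 0.06, 249.72], 'tool_rot': [-179.93, -0.02, 90.0], 'finger_gap': 1.0, 'joint_positions': [-12.8, 17.96, 85.86, 0.0, 76.26, -12.8], 'ft_force': [0.15, -0.44, 0.42]}
scene cup 0.9 [450. 405.  -1.]
scene cup_grip 0.74 [524. 399.  88.]
scene shaker 0.56 [529. 160.  90.]
scene shaker_grip 0.68 [529. 159.  90.]
scene snout 0.96 [380. 131.  -0.]
scene snout 0.74 [526. 404.  86.]
scene mould 0.88 [562. -59.  51.]
scene strip0 0.95 [ 575. -104.   76.]
scene strip0 0.88 [593. -25.  76.]
scene strip1 0.95 [ 575. -104.   76.]
scene strip1 0.88 [593. -25.  76.]
scene strip2 0.95 [ 575. -104.   76.]
scene strip2 0.88 [593. -25.  76.]
scene wheel 0.96 [560. -64.   2.]
scene bat 0.74 [ 495. -314.   -1.]
scene glaze_bottle 0.53 [695. -40.   0.]
scene scraper 0.84 [367. -59.   1.]
scene scraper 0.33 [ 494. -310.    3.]
side cup 0.73 [452. 406.  -3.]
side cup_grip 0.83 [528. 402.  88.]
side cup_grip 0.48 [450. 406.  -1.]
side shaker 0.94 [470. 143.  -4.]
side shaker 0.55 [365. -62.   5.]
side shaker_grip 0.77 [525. 157.  90.]
side shaker_grip 0.47 [514. -53.  78.]
side snout 0.74 [377. 127.   2.]
side mould 0.84 [563. -61.  52.]
side strip0 0.95 [517. -57.  80.]
side strip0 0.89 [ 577. -109.   77.]
side strip1 0.95 [517. -57.  80.]
side strip1 0.89 [ 577. -109.   77.]
side strip2 0.95 [517. -57.  80.]
side strip2 0.89 [ 577. -109.   77.]
side wheel 0.97 [561. -64.   1.]
side bat 0.69 [ 494. -313.   -1.]
side bat 0.57 [469. 143.  -3.]
side glaze_bottle 0.85 [696. -41.   1.]
side scraper 0.94 [362. -59.   4.]
```

View pics/a.png

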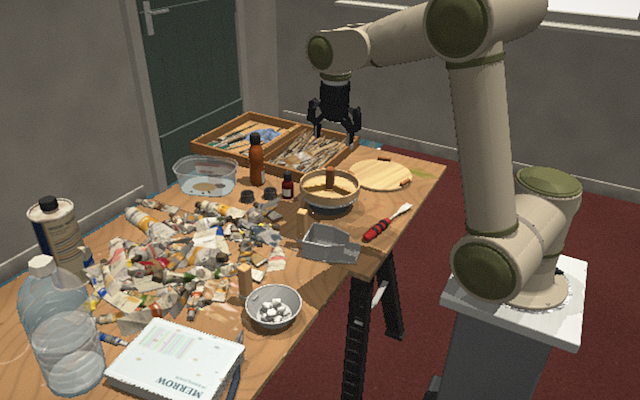

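View pics/b.png

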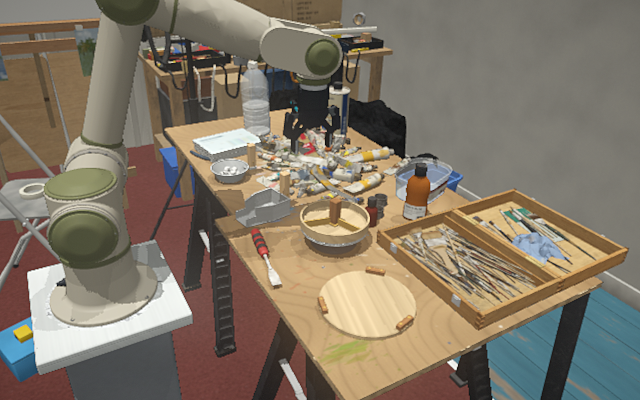

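The cup is at scene px (272,307) with its chips, the shaker at (330,240), the mould on the wheel at (330,190) and the bat at (380,175). The side view agrees. I'll move above the cup grip first.

```bash
python3 -m pendant '{"hand":[0,0,0,0,0,0,0,0,0,0],"dp":[[45,0,5],[90,0,10],[135,0,20],[180,0,30],[225,0,40],[270,0,50],[315,0,60],[360,0,70],[400,2,80],[400,2,80]],"turn":[[0,0,0],[0,0,0],[0,0,0],[0,0,0],[0,0,0],[0,0,0],[0,0,3],[0,0,3.5],[0,0,3.5],[0,0,3.5]]}' 60
python3 - <<'E'
from h import *
st()
pts('wrist',['cup','cup_grip','chip0'])
pts('scene',['cup','cup_grip']); 
save('wrist','c.png')
E
```

```text
time_s: 2.75
ee_pos: [526.0, 402.1, 168.7]
tool_rot: [-179.9, 0.0, 86.7]
ft_force: [-0.2, -0.3, 0.3]
finger_gap: 0.996
grip_force: 0.0
{'time_s': 2.75, 'ee_pos': [526.0, 402.07, 168.69], 'tool_rot': [-179.9, 0.04, 86.67], 'finger_gap': 1.0, 'joint_positions': [27.27, 39.13, 65.3, 0.02, 75.68, 30.6], 'ft_force': [-0.19, -0.34, 0.25]}
wrist cup 0.6 [464. 425.   9.]
wrist cup_grip 0.87 [528. 400.  84.]
wrist cup_grip 0.37 [431. 420.  12.]
wrist chip0 0.85 [462. 427.  11.]
wrist chip0 0.84 [434. 422.  14.]
scene cup 0.8 [453. 404.   3.]
scene cup_grip 0.92 [527. 400.  86.]
```

View pics/c.png

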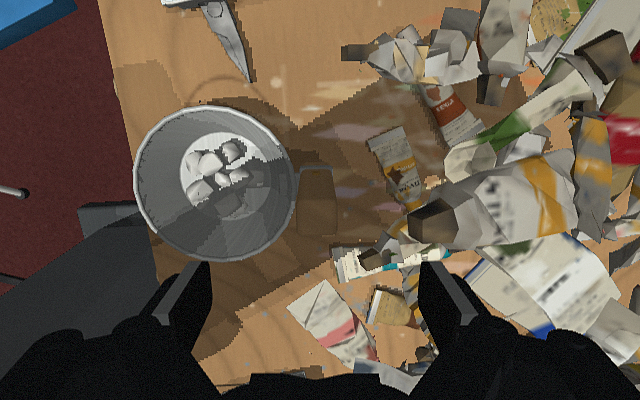

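The cup's bowl is at (214,185) and its grip post at (316,205), lying between the fingers. Descend and grip.

```bash
python3 -m pendant '{"hand":[0,0,0,0,255,255,255,255,255,255,255,255],"dp":[[-1,2,25],[-2,2,50],[-2,2,75],[-2,2,84],[-2,2,84],[-2,2,84],[-2,2,84],[-2,2,84],[-2,2,84],[-2,2,84],[-2,2,84],[-2,2,84]],"turn":[[0,0,0],[0,0,0],[0,0,0],[0,0,0],[0,0,0],[0,0,0],[0,0,0],[0,0,0],[0,0,0],[0,0,0],[0,0,0],[0,0,0]]}' 60
python3 - <<'E'
from h import *
st()
E
python3 -m pendant '{"hand":[255,255,255,255,255,255,255,255],"dp":[[0,0,-10],[0,0,-25],[0,0,-45],[0,0,-70],[0,0,-95],[0,0,-120],[0,0,-140],[0,0,-140]],"turn":[[0,0,0],[0,0,0],[0,0,0],[0,0,0],[0,0,0],[0,0,0],[0,0,0],[0,0,0]]}'
```

```text
time_s: 4.65
ee_pos: [529.1, 398.1, 87.2]
tool_rot: [179.9, -0.0, 86.5]
ft_force: [-2.1, -0.4, 5.7]
finger_gap: 0.272
grip_force: 60.1
{'time_s': 4.65, 'ee_pos': [529.06, 398.14, 87.2], 'tool_rot': [179.94, -0.04, 86.51], 'finger_gap': 0.27, 'joint_positions': [26.84, 43.68, 69.98, 0.01, 66.27, 30.33], 'ft_force': [-2.08, -0.38, 5.68]}
time_s: 5.65
ee_pos: [529.3, 398.1, 228.4]
tool_rot: [179.8, -0.1, 86.5]
ft_force: [-0.2, 0.1, -3.8]
finger_gap: 0.273
grip_force: 59.2
```

```bash
python3 -m pendant '{"hand":[255,255,255],"dp":[[-15,0,-10],[-30,0,-20],[-30,0,-20]],"turn":[[0,8,0],[0,15,0],[0,15,0]]}'; python3 -c "
from h import *;st()"
python3 -m pendant '{"hand":[255,255,255,255],"dp":[[-15,0,-10],[-30,0,-20],[-30,0,-20],[-30,0,-20]],"turn":[[0,-8,0],[0,-16,0],[10,-22,0],[10,-22,0]]}'; python3 -c "
from h import *;st()"
```

```text
time_s: 6.02
ee_pos: [527.3, 366.0, 246.3]
tool_rot: [-180.0, -15.0, 86.3]
ft_force: [0.5, -0.9, -3.3]
finger_gap: 0.275
grip_force: 60.0
{'time_s': 6.02, 'ee_pos': [527.32, 365.97, 246.26], 'tool_rot': [-179.98, -14.97, 86.33], 'finger_gap': 0.27, 'joint_positions': [19.16, 28.75, 71.87, 14.35, 73.96, 19.5], 'ft_force': [0.49, -0.93, -3.31]}
time_s: 6.52
ee_pos: [525.6, 334.9, 255.2]
tool_rot: [-169.9, 7.0, 88.4]
ft_force: [0.2, 0.9, -3.8]
finger_gap: 0.276
grip_force: 60.2
{'time_s': 6.52, 'ee_pos': [525.59, 334.85, 255.21], 'tool_rot': [-169.91, 7.0, 88.45], 'finger_gap': 0.28, 'joint_positions': [22.58, 37.75, 55.61, -2.2, 98.7, 24.65], 'ft_force': [0.17, 0.86, -3.77]}
```

```bash
cat > kin.py <<'E'
import numpy as np
from scipy.spatial.transform import Rotation as R
from scipy.optimize import least_squares
D=[([-12.8,17.96,85.86,0,76.26,-12.8],[524.75,.06,249.72],[-179.93,-.02,90]),
([27.27,39.13,65.3,.02,75.68,30.6],[526,402.07,168.69],[-179.9,.04,86.67]),
([26.84,43.68,69.98,.01,66.27,30.33],[529.06,398.14,87.2],[179.94,-.04,86.51]),
([19.16,28.75,71.87,14.35,73.96,19.5],[527.32,365.97,246.26],[-179.98,-14.97,86.33]),
([22.58,37.75,55.61,-2.2,98.7,24.65],[525.59,334.85,255.21],[-169.91,7,88.45])]
rot=lambda a,t:R.from_euler(a,t,degrees=True)
def fk(q,p,s=(1,1)):
    h,d,L1,x3,L2,e,L3,a1,c6=p
    r1=rot('z',q[0]); r2=r1*rot('y',q[1]); r3=r2*rot('y',q[2]); r4=r3*rot('z',s[0]*q[3]); r5=r4*rot('y',q[4]); r6=r5*rot('z',s[1]*q[5]+c6)
    t=r1.apply([a1,d,h])+r2.apply([0,0,L1])+r3.apply([x3,0,L2])+r4.apply([0,e,0])+r5.apply([0,0,L3])
    return t,r6
def res(p,s):
    o=[]
    for q,t,e in D:
        a,r=fk(q,p,s); o+=list(a-t)+list((r.inv()*rot('xyz',e)).as_rotvec()*200)
    return np.r_[o, np.array([p[7],p[3]])*0.02]
def fit():
    best=None
    for s in [(1,1),(1,-1),(-1,1),(-1,-1)]:
        for c in (0,90,180,270):
            f=least_squares(res,[200,60,400,0,380,60,250,0,c],args=(s,))
            if best is None or f.cost<best[0].cost: best=(f,s)
    return best[0].x,best[1],best[0].cost
lo=np.array([-168.4,-55.5,10.7,-70.6,1,-165]);hi=np.array([168.4,124.5,146.9,250.6,178,165])
def ik(t,r,q0,p,s):
    def g(q):
        a,b=fk(q,p,s); return np.r_[a-t,(b.inv()*r).as_rotvec()*200]
    f=least_squares(g,np.clip(q0,lo+1,hi-1),bounds=(lo,hi)); return f.x,np.abs(f.fun).max()
E
python3 - <<'E'
from kin import *
p,s,c=fit(); print(np.round(p,1),s,c); print(np.round(res(p,s).reshape(-1)[:30].reshape(5,6),1))
np.save('p.npy',np.r_[p,s])
E
```

```text
[201.1 116.3 438.8  38.7 397.5   0.  236.2  -0.   90. ] (1, 1) 0.30461319762219297
[[ 0.  0. -0. -0.  0.  0.]
 [-0.  0. -0. -0. -0. -0.]
 [ 0.  0.  0. -0. -0. -0.]
 [ 0. -0.  0.  0. -0.  0.]
 [-0. -0.  0.  0.  0. -0.]]
```

```bash
cat > plan.py <<'E'
from kin import *
P=np.load('p.npy'); p,s=P[:9],P[9:]
CT=rot('z',90)*rot('x',180)
def tool_from_cup(org,rc,g=(77,0,87)): return np.array(org)+rc.apply(g), rc*CT
def pour(yaw,tau,lip):
    rc=rot('z',yaw)*rot('y',-tau); org=np.array(lip)-rc.apply([-60,0,37]); return tool_from_cup(org,rc)
if __name__=='__main__':
    c=np.array([470,143.]); 
    for yaw in range(-180,180,20):
        lip=np.r_[c+8*np.array([np.cos(np.radians(yaw)),np.sin(np.radians(yaw))]),85]
        q=np.array([22.58,37.75,55.61,-2.2,98.7,24.65]); out=[]
        # yaw first gradually at height
        y0=-3.5; ok=True
        for f in np.linspace(0,1,8):
            yy=y0+f*(yaw-y0); t,r=tool_from_cup([520,300,170],rot('z',yy)); q,e=ik(t,r,q,p,s); 
            if e>2: ok=False
        for tau in range(0,101,10):
            t,r=pour(yaw,tau,lip); qn,e=ik(t,r,q,p,s)
            if e>2: ok=False;break
            out.append(np.abs(qn-q).max()); q=qn
        print(yaw,ok,tau,round(e,1),np.round(q),np.round(max(out) if out else 0))
E
python3 plan.py
```

```text
-180 False 0 28.0 [ 11.  13.  94.  18.  68. 165.] 0
-160 False 40 3.7 [  4.  21.  96.  -8.  93. 165.] 35.0
-140 True 100 0.0 [ 17.  69.  42. -65. 155. 121.] 35.0
-120 True 100 0.0 [ 24.  64.  54. -69. 142. 123.] 32.0
-100 False 100 6.9 [ 29.  52.  72. -66. 122. 130.] 28.0
-80 False 90 10.8 [ 31.  39.  89. -69. 100. 131.] 25.0
-60 False 70 11.5 [ 23.  22. 103. -68.  68. 119.] 22.0
-40 False 60 16.9 [ 15.  15. 109. -65.  44. 100.] 19.0
-20 False 60 28.6 [ 11.  10. 115. -69.  25.  88.] 31.0
0 False 60 21.2 [  4.   7. 118. -36.   6.  39.] 29.0
20 False 90 15.4 [ -15.    7.  144.  138.   57. -161.] 42.0
40 False 100 14.5 [ -35.   20.  143.  105.   85. -163.] 23.0
60 True 100 0.0 [ -40.   34.  130.   84.  102. -164.] 23.0
80 True 100 0.0 [ -35.   39.  113.   72.  110. -153.] 26.0
100 True 100 0.0 [ -28.   46.   96.   64.  121. -146.] 29.0
120 True 100 0.0 [ -21.   53.   79.   58.  133. -140.] 32.0
140 True 100 0.0 [ -14.   60.   64.   52.  146. -138.] 35.0
160 True 100 0.0 [  -6.   66.   50.   43.  159. -142.] 37.0
```

```bash
python3 - <<'E'
from h import *
pts('side',['shaker','shaker_grip','snout','mould']); pts('scene',['shaker','shaker_grip','snout'])
E
```

```text
side shaker 0.94 [469. 143.  -3.]
side shaker_grip 0.79 [525. 157.  89.]
side snout 0.76 [376. 130.   5.]
side mould 0.93 [563. -61.  50.]
scene shaker 0.56 [466. 141.   3.]
scene snout 0.58 [380. 130.  -1.]
scene snout 0.58 [444. 353. 194.]
```

```bash
cat >> h.py <<'E'
def rel(t,r,s=None,show=True):
    s=s or bot.state(); r0=R.from_euler('xyz',s['tool_rot'],degrees=True)
    dp=r0.inv().apply(np.array(t)-s['ee_pos']); tv=(r0.inv()*r).as_rotvec(degrees=True)
    if show: print('dp',np.round(dp,1),'turn',np.round(tv,1))
    return dp,tv
E
python3 - <<'E'
from h import *; from plan import *
sy=10.5; so=np.array([469,143.,0]); Rs=rot('z',sy)
lip=so+Rs.apply([-10,14,0])
q=np.array(bot.state()['joint_positions'])
s0=bot.state()
A=([490,260,265.],rot('z',100)*CT)
# emulate path of call 1
r0=R.from_euler('xyz',s0['tool_rot'],degrees=True)
dp,tv=rel(*A)
for f in np.linspace(0,1,12):
    q,e=ik(np.array(s0['ee_pos'])+f*(np.array(A[0])-s0['ee_pos']), r0*R.from_rotvec(f*tv,degrees=True),q,p,s)
    assert e<2,(f,e)
print(np.round(q))
sA={'ee_pos':A[0],'tool_rot':A[1].as_euler('xyz',degrees=True)}
for tau,z in [(0,150),(15,140),(30,120),(45,95),(60,80),(75,74),(90,72),(100,72)]:
    t,r=pour(100.5,tau,lip+[0,0,z]); q,e=ik(t,r,q,p,s); print(tau,np.round(t),round(e,2),np.round(q)); rel(t,r,sA)
E
```

```text
dp [-74.9 -31.9   7.9] turn [ -13.2   -3.8 -101.8]
[ 16.  21.  79.   0.  80. -84.]
0 [432. 290. 200.] 0.0 [ 21.  20.  91.   0.  69. -80.]
dp [52.3 39.3 65. ] turn [-0.  -0.  -0.5]
15 [435. 272. 224.] 0.0 [ 12.  16.  94.  16.  71. -94.]
dp [52.2 21.7 41.2] turn [-15.    0.1  -0.5]
30 [440. 247. 232.] 0.0 [   2.   15.   98.   31.   75. -109.]
dp [51.9 -4.  33.2] turn [-30.    0.1  -0.5]
45 [445. 215. 227.] 0.0 [  -8.   18.  101.   43.   82. -123.]
dp [ 51.7 -36.1  37.8] turn [-45.    0.2  -0.5]
60 [452. 180. 224.] 0.0 [ -16.   23.  102.   51.   92. -133.]
dp [ 51.3 -72.5  41.4] turn [-60.    0.3  -0.5]
75 [459. 142. 219.] 0.0 [ -23.   31.  101.   56.  102. -141.]
dp [  51.  -110.5   45.7] turn [-75.    0.3  -0.4]
90 [466. 106. 209.] 0.0 [ -27.   40.   99.   60.  113. -146.]
dp [  50.7 -147.7   56. ] turn [-90.    0.4  -0.4]
100 [470.  83. 198.] 0.0 [ -28.   47.   98.   62.  120. -148.]
dp [  50.5 -170.7   66.8] turn [-100.     0.4   -0.4]
```

```bash
python3 -m pendant '{"hand":[255,255,255,255,255,255,255,255,255,255,255,255],"dp":[[-7,-3,0],[-14,-6,0],[-21,-9,1],[-28,-12,2],[-35,-15,3],[-42,-18,4],[-49,-21,5],[-56,-24,6],[-63,-27,7],[-70,-30,8],[-75,-32,8],[-75,-32,8]],"turn":[[-1.2,-0.35,-9.3],[-2.4,-0.7,-18.5],[-3.6,-1,-27.8],[-4.8,-1.4,-37],[-6,-1.7,-46.3],[-7.2,-2.1,-55.5],[-8.4,-2.4,-64.8],[-9.6,-2.8,-74],[-10.8,-3.1,-83.3],[-12,-3.5,-92.5],[-13.2,-3.8,-101.8],[-13.2,-3.8,-101.8]]}'
python3 - <<'E'
from h import *; from plan import *
st(); so=np.array([469,143.,0]);lip=so+rot('z',10.5).apply([-10,14,0])
for tau,z in [(15,140),(30,120),(45,100)]: rel(*pour(100.5,tau,lip+[0,0,z]))
pts('scene',['shaker','shaker_grip','snout']);pts('side',['shaker','shaker_grip','snout'])
E
```

```text
time_s: 8.48
ee_pos: [489.8, 259.7, 264.9]
tool_rot: [-180.0, -0.1, -170.1]
ft_force: [-1.0, -1.0, -3.4]
finger_gap: 0.274
grip_force: 60.2
{'time_s': 8.48, 'ee_pos': [489.77, 259.65, 264.95], 'tool_rot': [-180.0, -0.11, -170.12], 'finger_gap': 0.27, 'joint_positions': [15.82, 21.14, 79.15, 0.01, 79.81, -84.07], 'ft_force': [-1.04, -0.97, -3.42]}
dp [51.8 21.9 41.3] turn [-15.   -0.   -0.6]
dp [51.6 -3.8 33.2] turn [-30.    0.1  -0.6]
dp [ 51.2 -35.9  32.8] turn [-45.    0.1  -0.6]
scene shaker 0.56 [468. 149.   2.]
scene shaker_grip 0.64 [530. 159.  93.]
scene snout 0.94 [380. 135.   3.]
side shaker 0.97 [470. 144.  -3.]
side shaker 0.7 [594. -31.  74.]
side shaker_grip 0.89 [524. 157.  91.]
side snout 0.57 [376. 127.   6.]
```

```bash
python3 -m pendant '{"hand":[255,255,255,255,255,255,255,255],"dp":[[26,14,20],[52,22,35],[52,14,36],[52,5,34],[52,-4,33],[52,-19,33],[52,-36,33],[52,-36,33]],"turn":[[-5,0,0],[-12,0,-0.6],[-18,0,-0.6],[-24,0,-0.6],[-30,0,-0.6],[-37,0,-0.6],[-45,0,-0.6],[-45,0,-0.6]]}'
python3 - <<'E'
from h import *; from plan import *
st(); so=np.array([469,144.,0]);lip=so+rot('z',10.5).apply([-10,14,0])
for tau,z in [(52,88),(60,80),(67,76),(75,74),(82,73),(90,72),(97,72),(102,72)]: rel(*pour(100.5,tau,lip+[0,0,z]))
save('side','d.png')
E
```

```text
time_s: 9.88
ee_pos: [445.5, 213.8, 230.7]
tool_rot: [135.0, -0.0, -169.6]
ft_force: [-0.9, 1.2, -3.5]
finger_gap: 0.274
grip_force: 60.1
{'time_s': 9.88, 'ee_pos': [445.54, 213.83, 230.66], 'tool_rot': [135.03, -0.04, -169.64], 'finger_gap': 0.27, 'joint_positions': [-8.12, 17.49, 100.68, 42.56, 82.18, -122.41], 'ft_force': [-0.91, 1.24, -3.53]}
dp [ -0.4 -12.7  -7.1] turn [-7.   0.1 -0.1]
dp [ -0.4 -28.8 -18.9] turn [-15.    0.1  -0.1]
dp [ -0.5 -42.8 -30. ] turn [-22.    0.1  -0.1]
dp [ -0.5 -58.8 -42.7] turn [-30.    0.1  -0.1]
dp [ -0.6 -73.9 -52.5] turn [-37.    0.1  -0.1]
dp [ -0.6 -92.4 -61.7] turn [-45.    0.1  -0.1]
dp [  -0.7 -109.   -68.2] turn [-52.    0.1  -0.1]
dp [  -0.7 -121.2  -71.5] turn [-57.    0.1  -0.1]
```

View pics/d.png

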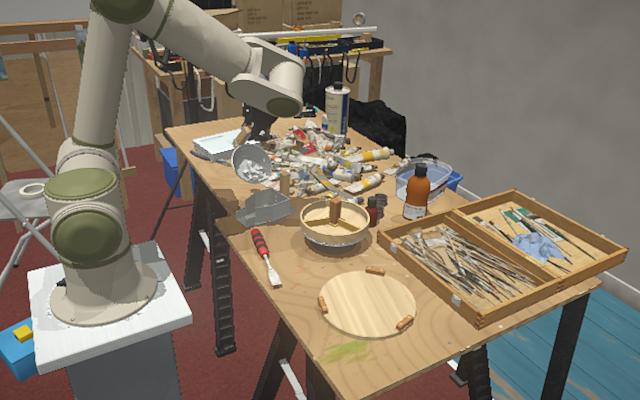

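The cup at (250,163) is above the shaker (263,207), with the chips still in it. Now pour slowly.

```bash
python3 -m pendant '{"hand":[255,255,255,255,255,255,255,255,255,255,255,255],"dp":[[0,-6,-3],[0,-13,-7],[0,-21,-13],[0,-29,-19],[0,-36,-24],[0,-43,-30],[0,-51,-36],[0,-59,-43],[0,-66,-48],[0,-74,-53],[0,-74,-53],[0,-74,-53]],"turn":[[-3.5,0,0],[-7,0,0],[-11,0,0],[-15,0,0],[-18.5,0,0],[-22,0,0],[-26,0,0],[-30,0,0],[-33.5,0,0],[-37,0,0],[-37,0,0],[-37,0,0]]}'
python3 - <<'E'
from h import *; from plan import *
st(); so=np.array([469,144.,0]);lip=so+rot('z',10.5).apply([-10,14,0])
for tau,z in [(86,73),(90,72),(94,72),(98,72),(102,72)]: rel(*pour(100.5,tau,lip+[0,0,z]))
im=save('side','e0.png'); cv2.imwrite('pics/e.png',cv2.resize(im[120:240,180:340,::-1],(640,480)))
E
```

```text
time_s: 11.42
ee_pos: [461.4, 128.0, 217.1]
tool_rot: [98.2, 0.1, -169.4]
ft_force: [-0.4, -0.1, -2.2]
finger_gap: 0.273
grip_force: 60.3
{'time_s': 11.42, 'ee_pos': [461.45, 128.0, 217.14], 'tool_rot': [98.17, 0.13, -169.35], 'finger_gap': 0.27, 'joint_positions': [-24.47, 34.83, 100.67, 58.02, 107.31, -143.21], 'ft_force': [-0.36, -0.11, -2.19]}
dp [ -0.3  -5.6 -11.3] turn [-4.2 -0.1  0.1]
dp [ -0.3 -11.1 -20.3] turn [-8.2 -0.1  0.1]
dp [ -0.2 -16.3 -29.1] turn [-12.2  -0.1   0.1]
dp [ -0.2 -22.  -37.5] turn [-16.2  -0.1   0.1]
dp [ -0.2 -28.3 -45.5] turn [-20.2  -0.2   0.1]
```

View pics/e.png

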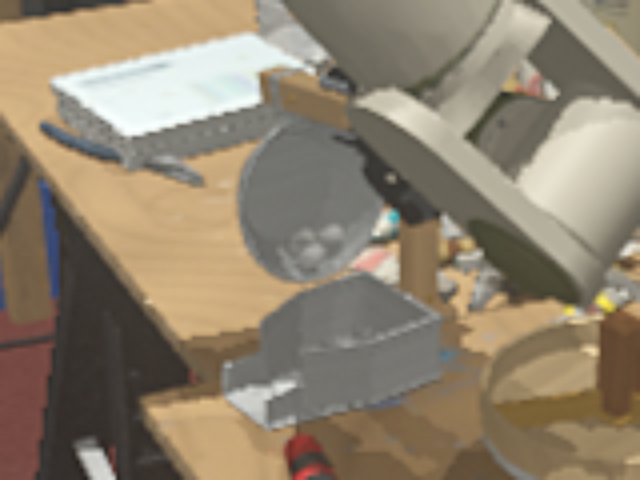

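The crop shows the lip over the hopper, with a few chips left in the cup at about (315,245) and none outside. Keep tipping.

```bash
python3 -m pendant '{"hand":[255,255,255,255,255,255,255,255,255,255,255,255],"dp":[[0,-5,-10],[0,-9,-16],[0,-13,-23],[0,-16,-29],[0,-19,-33],[0,-22,-37],[0,-28,-45],[0,-28,-45],[0,-27,-45],[0,-28,-45],[0,-28,-45],[0,-28,-45]],"turn":[[-3.5,0,0],[-6,0,0],[-9,0,0],[-12,0,0],[-14,0,0],[-16,0,0],[-20,0,0],[-16,0,0],[-20,0,0],[-16,0,0],[-20,0,0],[-20,0,0]]}'
python3 - <<'E'
from h import *
st()
im=save('side','f0.png'); cv2.imwrite('pics/f.png',cv2.resize(im[120:240,180:340,::-1],(640,480)))
optics.camera('scene')
print([(round(d['p'],2),np.round(d['point']).tolist()) for d in optics.spot_point('scene','chip0')])
optics.camera('side')
print([(round(d['p'],2),np.round(d['point']).tolist()) for d in optics.spot_point('side','chip0')])
E
```

```text
time_s: 12.98
ee_pos: [470.3, 79.7, 194.9]
tool_rot: [78.0, 0.0, -169.4]
ft_force: [0.3, -0.4, -1.4]
finger_gap: 0.276
grip_force: 60.4
{'time_s': 12.98, 'ee_pos': [470.29, 79.68, 194.9], 'tool_rot': [77.95, 0.03, -169.43], 'finger_gap': 0.28, 'joint_positions': [-28.64, 48.07, 97.25, 62.79, 121.57, -148.87], 'ft_force': [0.3, -0.37, -1.39]}
[(0.61, [454.0, 121.0, 24.0]), (0.6, [498.0, 140.0, 12.0]), (0.53, [471.0, 113.0, 23.0]), (0.49, [462.0, 139.0, 32.0]), (0.37, [488.0, 124.0, 13.0])]
[]
```

View pics/f.png

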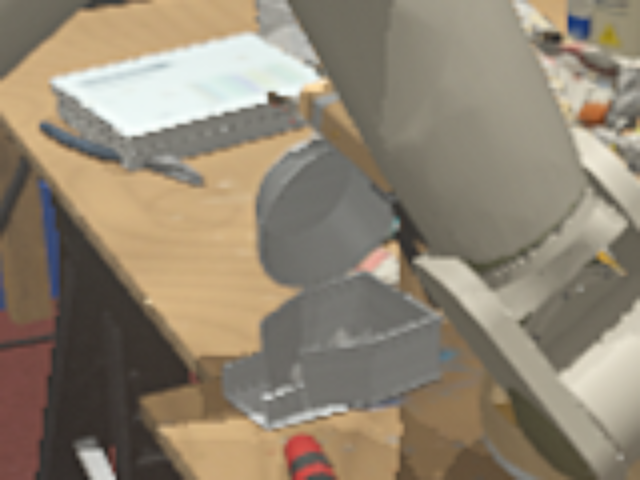

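The cup now looks empty and no chips are outside. Bring it back level.

```bash
python3 - <<'E'
from h import *; from plan import *
so=np.array([469,144.,0]);lip=so+rot('z',10.5).apply([-10,14,0])
for tau,z in [(93,75),(84,80),(75,85),(66,92),(57,100),(48,108),(39,118),(30,130),(21,145),(12,160),(0,180)]: rel(*pour(100.5,tau,lip+[0,0,z]))
E
```

```text
dp [-0.4  9.2 22.9] turn [ 8.9 -0.1  0.1]
dp [-0.4 16.7 46.7] turn [17.9 -0.1  0.1]
dp [-0.5 20.6 70.6] turn [26.9 -0.1  0.1]
dp [-0.5 22.9 94.5] turn [35.9 -0.   0.1]
dp [ -0.6  22.8 117.6] turn [44.9 -0.   0.1]
dp [ -0.6  19.4 139.2] turn [53.9 -0.   0.1]
dp [ -0.6  15.  159.2] turn [62.9 -0.   0.1]
dp [ -0.6   9.9 177.1] turn [71.9 -0.   0.1]
dp [ -0.6   5.5 192.9] turn [80.9  0.   0.1]
dp [ -0.6  -0.7 205.5] turn [89.9  0.   0.1]
dp [ -0.6 -10.7 217.1] turn [1.019e+02 0.000e+00 1.000e-01]
```

```bash
python3 -m pendant '{"hand":[255,255,255,255,255,255,255,255,255,255,255,255],"dp":[[0,9,23],[0,17,47],[0,21,71],[0,23,95],[-1,23,118],[-1,19,139],[-1,15,159],[-1,10,177],[-1,5,193],[-1,-1,205],[-1,-10,216],[-1,-11,217]],"turn":[[9,0,0],[18,0,0],[27,0,0],[36,0,0],[45,0,0],[54,0,0],[63,0,0],[72,0,0],[81,0,0],[90,0,0],[98,0,0],[102,0,0]]}'
python3 - <<'E'
from h import *; from plan import *
st()
rel(*tool_from_cup([453,405,130],rot('z',-3.5)))
optics.camera('scene');print([(round(d['p'],2),np.round(d['point']).tolist()) for d in optics.spot_point('scene','chip0')])
E
```

```text
time_s: 14.72
ee_pos: [430.9, 291.9, 229.5]
tool_rot: [-179.8, 0.0, -169.3]
ft_force: [0.0, -0.8, -2.3]
finger_gap: 0.273
grip_force: 60.1
{'time_s': 14.72, 'ee_pos': [430.89, 291.88, 229.52], 'tool_rot': [-179.84, 0.04, -169.33], 'finger_gap': 0.27, 'joint_positions': [21.28, 18.34, 88.44, -0.17, 73.21, -79.34], 'ft_force': [0.02, -0.8, -2.33]}
dp [-117.3   88.3   12.4] turn [-1.000e-01  2.000e-01  1.042e+02]
[(0.59, [470.0, 110.0, 25.0]), (0.58, [486.0, 125.0, 11.0]), (0.43, [461.0, 143.0, 34.0])]
```

```bash
python3 -m pendant '{"hand":[255,255,255,255,255,255,255,255,255,255,255,255],"dp":[[-11,8,0],[-22,16,0],[-33,24,1],[-44,32,2],[-55,40,4],[-66,49,6],[-77,57,8],[-88,65,10],[-99,73,12],[-108,81,12],[-117,88,12],[-117,88,12]],"turn":[[0,0,9.5],[0,0,19],[0,0,28.5],[0,0,38],[0,0,47.5],[0,0,57],[0,0,66.5],[0,0,76],[0,0,85.5],[0,0,95],[0,0,104],[0,0,104]]}'
python3 - <<'E'
from h import *; from plan import *
st()
rel(*tool_from_cup([453,405,0],rot('z',-3.5)))
E
```

```text
time_s: 16.32
ee_pos: [531.3, 398.1, 217.5]
tool_rot: [180.0, -0.1, 86.6]
ft_force: [0.2, -0.1, -3.0]
finger_gap: 0.274
grip_force: 60.1
{'time_s': 16.32, 'ee_pos': [531.26, 398.12, 217.49], 'tool_rot': [179.97, -0.06, 86.61], 'finger_gap': 0.27, 'joint_positions': [26.74, 37.28, 61.13, 0.04, 81.54, 30.13], 'ft_force': [0.18, -0.1, -3.02]}
dp [  2.   -1.6 130.5] turn [ 0.  -0.1  0.1]
```

```bash
python3 -m pendant '{"hand":[255,255,255,255,255,255,255,255,255,255],"dp":[[0,0,25],[0,0,50],[0,0,75],[0,0,100],[0,0,115],[0,0,122],[0,0,126],[0,0,129],[0,0,131],[0,0,131]],"turn":[[0,0,0],[0,0,0],[0,0,0],[0,0,0],[0,0,0],[0,0,0],[0,0,0],[0,0,0],[0,0,0],[0,0,0]]}'
python3 -m pendant '{"hand":[120,0,0,0,0,0,0,0,0],"dp":[[0,0,0],[0,0,0],[0,0,0],[0,0,-25],[0,0,-50],[0,0,-80],[0,0,-110],[0,0,-150],[0,0,-150]],"turn":[[0,0,0],[0,0,0],[0,0,0],[0,0,0],[0,0,0],[0,0,0],[0,0,0],[0,0,0],[0,0,0]]}'
python3 - <<'E'
from h import *
st()
pts('scene',['cup','cup_grip','shaker','shaker_grip','snout','chip0'])
im=save('wrist','g.png')
E
```

```text
time_s: 17.58
ee_pos: [531.3, 398.8, 87.3]
tool_rot: [179.9, -0.0, 86.6]
ft_force: [0.2, 0.2, -0.8]
finger_gap: 0.273
grip_force: 60.3
time_s: 18.7
ee_pos: [531.7, 399.1, 240.5]
tool_rot: [179.6, -0.2, 86.6]
ft_force: [0.2, -0.5, 1.0]
finger_gap: 0.999
grip_force: 0.0
{'time_s': 18.7, 'ee_pos': [531.68, 399.14, 240.46], 'tool_rot': [179.59, -0.2, 86.56], 'finger_gap': 1.0, 'joint_positions': [26.83, 36.47, 59.11, -0.04, 83.96, 30.27], 'ft_force': [0.15, -0.5, 1.04]}
scene cup_grip 0.83 [530. 402.  85.]
scene cup_grip 0.18 [472. 113.  24.]
scene shaker 0.67 [467. 145.   2.]
scene shaker_grip 0.82 [527. 156.  92.]
scene shaker_grip 0.6 [454. 406.  -0.]
scene snout 0.86 [382. 133.   1.]
scene snout 0.65 [464. 147.   4.]
scene chip0 0.61 [484. 123.  12.]
scene chip0 0.46 [458. 141.  27.]
```

View pics/g.png

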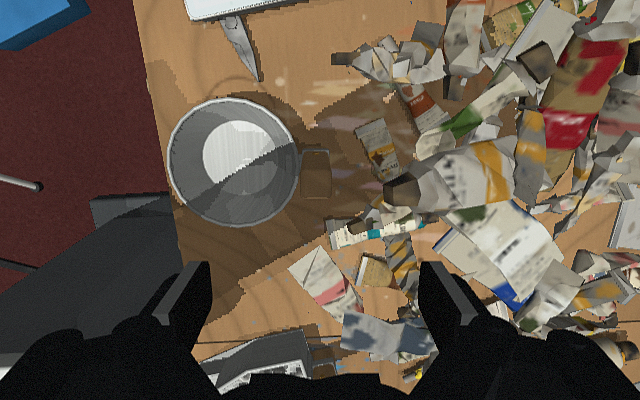

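The wrist view shows the cup empty and upright at (233,160). Next, plan the shaking poses for each bay.

```bash
cat > plan2.py <<'E'
from plan import *
M=np.array([562,-61.])
def shk(yaw,tau,lip,g=(60.5,0,92)):
    rc=rot('z',yaw)*rot('y',-tau); org=np.array(lip)-rc.apply([-92,0,3]); return org+rc.apply(g), rc*CT
def lip_for(beta,yaw,r=47,fwd=15):
    u=lambda a:np.array([np.cos(np.radians(a)),np.sin(np.radians(a))])
    return M+r*u(beta)+fwd*u(yaw)
def core_perp(l,yaw):
    d=M-l; a=np.radians(yaw); return abs(d[0]*np.sin(a)-d[1]*np.cos(a)), d@[np.cos(a),np.sin(a)]
E
python3 - <<'E'
from plan2 import *
from workcell import bot
for beta in (109,-11,-131):
  for dy in (-80,-60,-40,-20,0,20,40,60,80):
    yaw=(beta+dy+180)%360-180
    l=lip_for(beta,yaw); ok=[]
    t0,r0=shk(10.5,0,[380,130,60.]);  q0,e0=ik(t0,r0,[15,40,65,0,75,5],p,s)
    q=q0
    N=20
    # yaw up path
    for f in np.linspace(0,1,N):
        t,r=shk(10.5+f*(yaw-10.5),0,[0,0,0]); t=t0+[0,0,100]+f*(np.r_[l,105]-shk(yaw,0,[0,0,0])[0]*0+shk(yaw,0,[0,0,0])[0]-t0); q,e=ik(t,r,q,p,s); ok.append(e)
    for tau in (10,20,30,45):
        t,r=shk(yaw,tau,np.r_[l,105]); q,e=ik(t,r,q,p,s); ok.append(e)
    print(beta,yaw,'perp/t',np.round(core_perp(l,yaw)),'maxerr',np.round(max(ok[:N])),np.round(max(ok[N:])),np.round(t),np.round(q))
E
```

```text
109 29 perp/t [ 46. -23.] maxerr 0.0 0.0 [599.  12. 276.] [-23.  12. 101.  49.  48. -80.]
109 49 perp/t [ 41. -39.] maxerr 0.0 0.0 [586.  29. 276.] [-25.  15.  96.  49.  64. -95.]
109 69 perp/t [ 30. -51.] maxerr 0.0 0.0 [568.  39. 276.] [ -26.   20.   90.   46.   79. -108.]
109 89 perp/t [ 16. -59.] maxerr 0.0 0.0 [548.  43. 276.] [ -25.   24.   84.   40.   93. -119.]
109 109 perp/t [  0. -62.] maxerr 0.0 0.0 [527.  40. 276.] [ -23.   28.   77.   33.  105. -132.]
109 129 perp/t [ 16. -59.] maxerr 0.0 0.0 [509.  30. 276.] [ -20.   32.   71.   24.  115. -146.]
109 149 perp/t [ 30. -51.] maxerr 0.0 0.0 [495.  14. 276.] [ -17.   35.   67.   12.  122. -164.]
109 169 perp/t [ 41. -38.] maxerr 34.0 54.0 [488.  -5. 276.] [ -13.   37.   64.    3.  125. -165.]
109 -171 perp/t [ 46. -23.] maxerr 0.0 0.0 [488. -26. 276.] [-10.  36.  65. -16. 122. 158.]
-11 -91 perp/t [ 46. -23.] maxerr 0.0 0.0 [ 607. -130.  276.] [ -7.  31.  74. -47.  75.  96.]
-11 -71 perp/t [ 41. -38.] maxerr 0.0 0.0 [ 628. -127.  276.] [ -9.  26.  81. -47.  59.  83.]
-11 -51 perp/t [ 30. -51.] maxerr 0.0 0.0 [ 646. -117.  27
[... 753 characters left out ...]
   36.   65.   -1.  124. -165.]
-131 -171 perp/t [ 30. -51.] maxerr 0.0 0.0 [ 472. -106.  276.] [-18.  35.  67. -21. 118. 150.]
-131 -151 perp/t [ 16. -59.] maxerr 0.0 0.0 [ 479. -126.  276.] [-15.  33.  70. -31. 110. 134.]
-131 -131 perp/t [  0. -62.] maxerr 0.0 0.0 [ 492. -142.  276.] [-13.  30.  75. -39.  98. 121.]
-131 -111 perp/t [ 16. -59.] maxerr 0.0 0.0 [ 510. -152.  276.] [-11.  26.  82. -44.  84. 109.]
-131 -91 perp/t [ 30. -51.] maxerr 0.0 0.0 [ 530. -156.  276.] [-11.  21.  88. -48.  69.  97.]
-131 -71 perp/t [ 41. -38.] maxerr 0.0 0.0 [ 551. -153.  276.] [-13.  17.  94. -49.  53.  83.]
-131 -51 perp/t [ 46. -23.] maxerr 0.0 0.0 [ 569. -143.  276.] [-16.  13. 100. -43.  36.  63.]
```

```bash
python3 -m pendant '{"hand":[0,0,0,0,0,0,0,0,0],"dp":[[-40,1,5],[-80,3,10],[-120,4,20],[-160,6,30],[-200,7,40],[-242,8.5,55],[-242,8.5,60],[-242,8.5,60],[-242,8.5,60]],"turn":[[0,0,-3],[0,0,-6],[0,0,-9],[0,0,-12],[0,0,-14],[0,0,-14],[0,0,-14],[0,0,-14],[0,0,-14]]}'
python3 - <<'E'
from h import *; from plan2 import *
st()
pts('wrist',['shaker','shaker_grip','snout']); im=save('wrist','i.png')
pts('side',['shaker_grip','snout']); pts('scene',['cup','cup_grip'])
print(len(optics.spot_point('scene','chip0')))
optics.camera('wrist');print([(round(d['p'],2),np.round(d['point']).tolist()) for d in optics.spot_point('wrist','chip0')])
rel([526,157,92],rot('z',10.5)*CT)
E
```

```text
time_s: 20.23
ee_pos: [525.0, 157.5, 177.2]
tool_rot: [179.9, 0.0, 100.6]
ft_force: [0.3, -0.3, 0.5]
finger_gap: 1.004
grip_force: 0.0
{'time_s': 20.23, 'ee_pos': [525.05, 157.46, 177.16], 'tool_rot': [179.87, 0.01, 100.62], 'finger_gap': 1.0, 'joint_positions': [4.44, 24.53, 87.8, 0.01, 67.53, -6.18], 'ft_force': [0.3, -0.35, 0.54]}
wrist shaker 0.6 [450. 136.   9.]
wrist shaker_grip 0.57 [529. 158.  93.]
side shaker_grip 0.83 [526. 157.  90.]
side shaker_grip 0.32 [362. -58.   2.]
side snout 0.65 [ 494. -311.    1.]
side snout 0.6 [377. 130.   7.]
scene cup 0.84 [455. 406.  -1.]
scene cup 0.55 [ 577. -105.   76.]
scene cup_grip 0.72 [529. 404.  87.]
5
[(0.87, [500.0, 139.0, 12.0]), (0.7, [469.0, 112.0, 19.0]), (0.7, [451.0, 113.0, 27.0]), (0.7, [474.0, 139.0, 12.0]), (0.68, [452.0, 119.0, 12.0]), (0.64, [484.0, 125.0, 9.0]), (0.62, [459.0, 145.0, 26.0]), (0.62, [425.0, 117.0, 8.0]), (0.43, [448.0, 137.0, 8.0])]
dp [ 0.2  1.  84.8] turn [0.1 0.  0.1]
```

View pics/i.png

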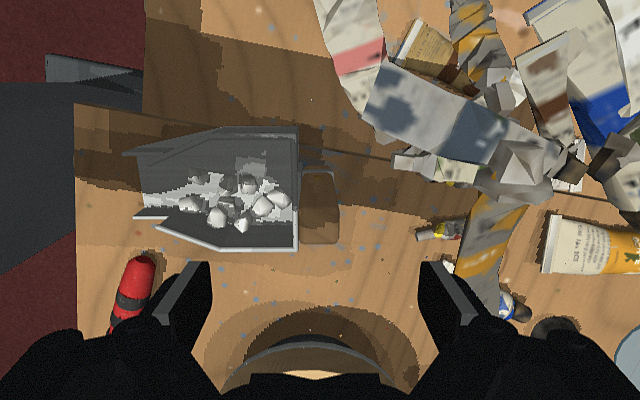

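The shaker holds about 9 chips, all in the hopper at (180–290, 180–225), with its post at (320,205). Grip it.

```bash
python3 -m pendant '{"hand":[0,0,0,0,255,255,255,255,255,255,255,255],"dp":[[0,2,25],[0,2,50],[0,2,75],[0,2,85],[0,2,85],[0,2,85],[0,2,85],[0,2,85],[0,2,85],[0,2,85],[0,2,85],[0,2,85]],"turn":[[0,0,0],[0,0,0],[0,0,0],[0,0,0],[0,0,0],[0,0,0],[0,0,0],[0,0,0],[0,0,0],[0,0,0],[0,0,0],[0,0,0]]}' 80
python3 -m pendant '{"hand":[255,255,255,255,255,255,255,255],"dp":[[0,0,-8],[0,0,-20],[0,0,-35],[0,0,-55],[0,0,-75],[0,0,-95],[0,0,-110],[0,0,-110]],"turn":[[0,0,0],[0,0,0],[0,0,0],[0,0,0],[0,0,0],[0,0,0],[0,0,0],[0,0,0]]}'
python3 - <<'E'
from h import *; from plan2 import *
st()
optics.camera('wrist');print([(round(d['p'],2),np.round(d['point']).tolist()) for d in optics.spot_point('wrist','chip0')])
for n in ('mould','strip0'): pts('scene',[n]);
optics.camera('side');print([np.round(d['point']).tolist() for d in optics.spot_point('side','strip0')])
optics.camera('scene');print([np.round(d['point']).tolist() for d in optics.spot_point('scene','strip0')])
for tau in (0,10,20): rel(*shk(80,tau,np.r_[lip_for(109,80),100.]))
E
```

```text
time_s: 22.42
ee_pos: [527.6, 157.0, 92.7]
tool_rot: [179.8, 0.0, 100.6]
ft_force: [0.6, -0.5, 5.0]
finger_gap: 0.27
grip_force: 79.0
time_s: 23.42
ee_pos: [527.2, 157.0, 203.0]
tool_rot: [179.8, 0.0, 100.6]
ft_force: [0.4, -0.2, -3.6]
finger_gap: 0.271
grip_force: 78.7
{'time_s': 23.42, 'ee_pos': [527.21, 157.0, 203.02], 'tool_rot': [179.77, 0.03, 100.56], 'finger_gap': 0.27, 'joint_positions': [4.38, 23.23, 85.61, -0.0, 70.93, -6.18], 'ft_force': [0.38, -0.2, -3.6]}
[(0.96, [470.0, 112.0, 129.0]), (0.83, [423.0, 117.0, 118.0]), (0.79, [462.0, 144.0, 140.0]), (0.77, [430.0, 139.0, 119.0]), (0.76, [484.0, 124.0, 120.0]), (0.68, [474.0, 143.0, 123.0]), (0.63, [498.0, 139.0, 122.0]), (0.62, [450.0, 121.0, 121.0]), (0.51, [448.0, 137.0, 121.0])]
scene mould 0.65 [561. -63.  49.]
scene strip0 0.74 [593. -26.  76.]
scene strip0 0.59 [514. -58.  77.]
[[516.0, -58.0, 83.0], [594.0, -30.0, 74.0]]
[[593.0, -24.0, 75.0], [514.0, -58.0, 76.0], [577.0, -105.0, 76.0], [693.0, -39.0, 1.0]]
dp [-17.4  46.6  12.7] turn [  0.1   0.1 -69.4]
dp [-34.   40.4 -12.5] turn [ -8.7   6.1 -69.3]
dp [-54.5  32.7 -34.1] turn [-17.4  12.2 -68.7]
```

```bash
python3 -m pendant '{"hand":[255,255,255,255,255,255,255,255,255,255,255],"dp":[[-1,5,0],[-3,10,0],[-5,15,0],[-7,21,0],[-9,27,0],[-11,33,2],[-13,39,4],[-15,43,8],[-17,46,12],[-17,46,13],[-17,46,13]],"turn":[[0,0,-8],[0,0,-16],[0,0,-24],[0,0,-32],[0,0,-40],[0,0,-48],[0,0,-56],[0,0,-63],[0,0,-69.4],[0,0,-69.4],[0,0,-69.4]]}'
python3 - <<'E'
from h import *; from plan2 import *
st()
for tau in (10,15,18,20,24,28): rel(*shk(80,tau,np.r_[lip_for(109,80),100.]))
save('wrist','j.png')
optics.camera('wrist');print([(round(d['p'],2),np.round(d['point']).tolist()) for d in optics.spot_point('wrist','chip0')])
E
```

```text
time_s: 25.3
ee_pos: [575.0, 148.8, 188.8]
tool_rot: [180.0, 0.1, 169.8]
ft_force: [0.3, 0.9, -3.9]
finger_gap: 0.272
grip_force: 78.7
{'time_s': 25.3, 'ee_pos': [575.02, 148.76, 188.85], 'tool_rot': [179.97, 0.07, 169.84], 'finger_gap': 0.27, 'joint_positions': [3.21, 29.41, 78.36, 0.01, 72.15, -76.63], 'ft_force': [0.26, 0.92, -3.85]}
dp [ -0.9 -18.  -25.3] turn [-10.    0.1  -0.2]
dp [ -0.9 -28.4 -36.6] turn [-15.    0.1  -0.2]
dp [ -1.  -35.2 -42.9] turn [-18.    0.1  -0.2]
dp [ -1.  -39.8 -47. ] turn [-20.    0.1  -0.2]
dp [ -1.  -49.6 -54.5] turn [-24.    0.1  -0.1]
dp [ -1.1 -59.8 -61.4] turn [-28.    0.1  -0.1]
[(0.89, [561.0, 81.0, 122.0]), (0.79, [579.0, 70.0, 106.0]), (0.76, [576.0, 36.0, 108.0]), (0.74, [585.0, 114.0, 108.0]), (0.73, [582.0, 60.0, 119.0]), (0.69, [556.0, 50.0, 102.0]), (0.67, [575.0, 91.0, 106.0]), (0.62, [586.0, 99.0, 106.0]), (0.62, [564.0, 70.0, 106.0]), (0.61, [593.0, 81.0, 114.0])]
```

View pics/j.png

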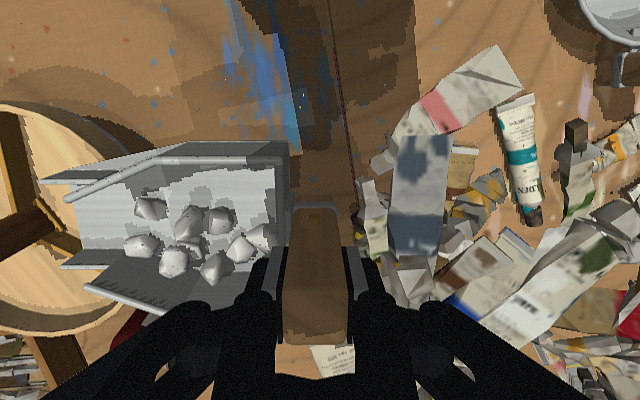

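The snout, at (75,215), is over the near bay, and about 9–10 chips lie in the hopper at (130–260, 205–265). Start tipping.

```bash
cat >> h.py <<'E'
def cnt(cam='wrist'):
    optics.camera(cam); L=[d['point'] for d in optics.spot_point(cam,'chip0') if d['p']>.3]; return L
def inshk(L,yaw,tau,lip):
    rc=R.from_euler('z',yaw,degrees=True)*R.from_euler('y',-tau,degrees=True); org=np.array(lip)-rc.apply([-92,0,3])
    return sorted([np.round(rc.inv().apply(np.array(x)-org)).tolist() for x in L])
E
python3 -m pendant '{"hand":[255,255,255,255,255,255],"dp":[[0,-9,-13],[0,-18,-25],[0,-28,-36],[0,-35,-43],[0,-40,-47],[0,-40,-47]],"turn":[[-5,0,0],[-10,0,0],[-15,0,0],[-18,0,0],[-20,0,0],[-20,0,0]]}'
python3 - <<'E'
from h import *; from plan2 import *
st(); print(inshk(cnt(),80,20,np.r_[lip_for(109,80),100.]))
for tau in (10,24,26,28): rel(*shk(80,tau,np.r_[lip_for(109,80),100.]))
E
```

```text
time_s: 26.2
ee_pos: [568.1, 108.8, 235.9]
tool_rot: [160.0, 0.1, 169.9]
ft_force: [0.0, -0.5, -2.9]
finger_gap: 0.272
grip_force: 79.1
{'time_s': 26.2, 'ee_pos': [568.13, 108.8, 235.94], 'tool_rot': [160.01, 0.09, 169.9], 'finger_gap': 0.27, 'joint_positions': [-9.08, 22.92, 83.16, 20.78, 74.48, -94.71], 'ft_force': [0.02, -0.45, -2.87]}
[[-51.0, -18.0, 9.0], [-34.0, -25.0, 25.0], [-28.0, -20.0, 9.0], [-20.0, -3.0, 9.0], [-20.0, -1.0, 28.0], [-10.0, -29.0, 16.0], [0.0, -6.0, 15.0], [12.0, -20.0, 11.0], [31.0, -17.0, 10.0]]
dp [-0.8 13.1 27.7] turn [10.   0.1 -0. ]
dp [ -0.9  -6.6 -10.5] turn [-4.   0.1 -0. ]
dp [ -0.9 -10.2 -15.6] turn [-6.   0.1 -0. ]
dp [ -0.9 -13.9 -20.5] turn [-8.   0.1 -0. ]
```

```bash
python3 -m pendant '{"hand":[255,255,255,255,255,255],"dp":[[0,-3,-5],[0,-6.5,-10.5],[0,-1,-10],[0,-9,-11],[0,-2,-10],[0,-6.5,-10.5]],"turn":[[-2,0,0],[-4,0,0],[-4,0,0],[-4,0,0],[-4,0,0],[-4,0,0]]}'
python3 - <<'E'
from h import *; from plan2 import *
st(); print(inshk(cnt(),80,24,np.r_[lip_for(109,80),100.]))
E
```

```text
time_s: 27.05
ee_pos: [566.4, 100.3, 243.7]
tool_rot: [156.0, 0.1, 170.0]
ft_force: [-0.4, 0.3, -3.9]
finger_gap: 0.268
grip_force: 79.3
{'time_s': 27.05, 'ee_pos': [566.43, 100.32, 243.66], 'tool_rot': [155.97, 0.11, 170.02], 'finger_gap': 0.27, 'joint_positions': [-11.64, 22.22, 83.94, 24.82, 75.84, -98.27], 'ft_force': [-0.4, 0.28, -3.85]}
[[-84.0, 4.0, 10.0], [-73.0, -12.0, 12.0], [-61.0, 5.0, 8.0], [-58.0, -14.0, 19.0], [-36.0, -14.0, 8.0], [-24.0, -9.0, 13.0], [-17.0, -30.0, 16.0], [-0.0, -21.0, 10.0], [14.0, -15.0, 6.0]]
```

```bash
python3 -m pendant '{"hand":[255,255,255,255,255,255],"dp":[[0,5,0],[0,-3,0],[0,5,0],[0,8,11],[0,18,26],[0,19.6,38]],"turn":[[0,0,0],[0,0,0],[0,0,0],[4,0,0],[10,0,0],[14,0,0]]}'
python3 - <<'E'
from h import *; from plan2 import *
st(); L=cnt(); print(np.round(L).tolist()); print(inshk(L,80,10,np.r_[lip_for(109,80),100.]))
print(np.round(cnt('scene')).tolist())
save('scene','k0.png')
E
```

```text
time_s: 27.9
ee_pos: [572.5, 133.8, 217.1]
tool_rot: [170.1, 0.2, 170.0]
ft_force: [-0.0, 0.3, -2.5]
finger_gap: 0.267
grip_force: 79.3
{'time_s': 27.9, 'ee_pos': [572.51, 133.85, 217.08], 'tool_rot': [170.08, 0.16, 170.0], 'finger_gap': 0.27, 'joint_positions': [-2.28, 25.56, 80.49, 10.27, 72.71, -85.25], 'ft_force': [-0.04, 0.27, -2.53]}
[[579.0, 45.0, 120.0], [583.0, 66.0, 123.0], [549.0, -18.0, 77.0], [529.0, -45.0, 63.0], [561.0, -20.0, 65.0], [563.0, 20.0, 112.0], [524.0, -6.0, 82.0]]
[[-144.0, 13.0, -25.0], [-113.0, -15.0, -29.0], [-111.0, -2.0, -17.0], [-104.0, 24.0, -13.0], [-67.0, -10.0, 11.0], [-38.0, -21.0, 14.0], [-17.0, -21.0, 13.0]]
[[532.0, -49.0, 66.0], [564.0, 91.0, 117.0]]
```

```bash
python3 - <<'E'
from h import *
a=save('wrist','l1.png'); b=optics.camera('scene')[150:230,280:380]; 
c=cv2.resize(b,(480,384)); d=cv2.resize(a[:,0:330],(320,388))[:384]
cv2.imwrite('pics/l.png',np.hstack([d,c])[:,:,::-1])
E
```

```text
(no output)
```

View pics/l.png

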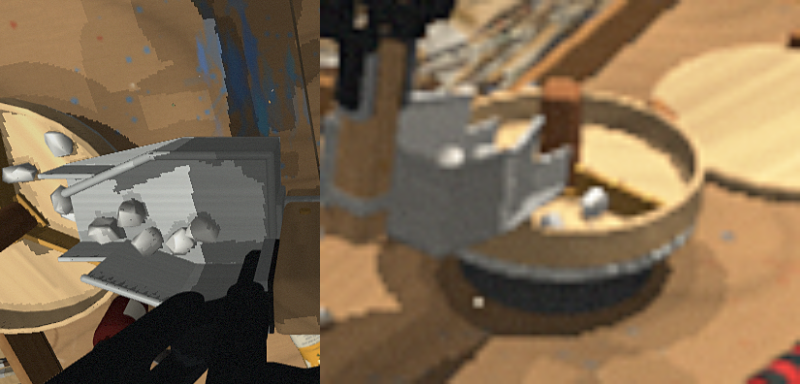

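Wrist half: 5 chips are still in the shaker at (110–205, 210–240) and 3 are in the near bay at (60,143), (20,173) and (62,200). The white speck in the scene half is only about 2 px, so it's not a chip. On to the bay at -11°.

```bash
python3 - <<'E'
from h import *; from plan2 import *
l1=lip_for(109,80); l2=lip_for(-11,65,50,12); print(l2,core_perp(l2,65))
s0=bot.state(); q=np.array(s0['joint_positions'])
for yaw,tau,l,z in [(80,5,l1,125),(80,0,l1,150),(72,0,(l1+l2)/2,150),(65,0,l2,150),(65,0,l2,102),(65,10,l2,102),(65,20,l2,102)]:
    t,r=shk(yaw,tau,np.r_[l,z]); q,e=ik(t,r,q,p,s); print(round(e,1),np.round(q)); rel(t,r,s0)
E
```

```text
[616.15277831 -59.66475632] (np.float64(48.514786313799725), np.float64(-24.096094779983336))
0.0 [  0.  26.  77.   5.  75. -81.]
dp [-0.4 10.  -8.1] turn [ 5.1  0.1 -0.1]
0.0 [  3.  27.  74.   0.  79. -77.]
dp [ -0.4  20.3 -18.5] turn [10.1  0.1 -0.1]
0.0 [ -0.  33.  65.   0.  82. -72.]
dp [-59.6  -3.4 -22.5] turn [10.1 -0.6  7.9]
0.0 [ -3.  40.  54.   0.  86. -68.]
dp [-115.9  -29.3  -27. ] turn [10.  -1.2 14.9]
0.0 [ -3.  41.  58.  -0.  81. -68.]
dp [-115.7  -37.7   20.2] turn [10.  -1.2 14.9]
0.0 [ -8.  36.  63.  10.  78. -75.]
dp [-111.2  -50.2   -7.5] turn [ 0.1 -2.5 14.7]
0.0 [-13.  33.  68.  20.  76. -83.]
dp [-105.7  -67.2  -32.6] turn [-9.8 -3.7 14.4]
```

```bash
python3 -m pendant '{"hand":[255,255,255,255,255,255,255,255,255,255,255,255],"dp":[[0,10,-8],[0,20,-18],[-15,14,-19],[-30,8,-20],[-60,-3,-22],[-90,-17,-25],[-116,-29,-27],[-116,-31,-15],[-116,-34,0],[-116,-37,14],[-116,-38,20],[-116,-38,20]],"turn":[[5,0,0],[10,0,0],[10,0,2],[10,0,4],[10,0,8],[10,0,12],[10,-1.2,15],[10,-1.2,15],[10,-1.2,15],[10,-1.2,15],[10,-1.2,15],[10,-1.2,15]]}'
python3 - <<'E'
from h import *; from plan2 import *
st();l2=lip_for(-11,65,50,12); print(inshk(cnt(),65,0,np.r_[l2,102.]))
print(np.round(cnt('side')).tolist())
for tau in (6,12,18,22,24): rel(*shk(65,tau,np.r_[l2,102]))
E
```

```text
time_s: 29.75
ee_pos: [680.4, 79.2, 190.4]
tool_rot: [-180.0, -0.1, 154.9]
ft_force: [0.4, -0.4, -2.8]
finger_gap: 0.274
grip_force: 79.3
{'time_s': 29.75, 'ee_pos': [680.43, 79.16, 190.42], 'tool_rot': [-179.97, -0.05, 154.95], 'finger_gap': 0.27, 'joint_positions': [-3.13, 41.32, 58.21, -0.01, 80.54, -68.08], 'ft_force': [0.35, -0.42, -2.79]}
[[-118.0, 87.0, -36.0], [-97.0, 113.0, -39.0], [-82.0, 80.0, -19.0], [-81.0, 62.0, -36.0], [-80.0, 92.0, -36.0], [-72.0, -9.0, 9.0], [-52.0, -8.0, 10.0], [-44.0, -19.0, 9.0], [-22.0, -25.0, 9.0], [-5.0, -20.0, 7.0]]
[[562.0, -18.0, 64.0], [513.0, -13.0, 58.0], [660.0, -26.0, 109.0], [537.0, -6.0, 62.0], [639.0, -24.0, 106.0], [552.0, -15.0, 75.0], [672.0, 8.0, 107.0], [635.0, -45.0, 109.0]]
dp [  0.  -10.6 -15.1] turn [-6.   0.  -0.1]
dp [ -0.  -22.3 -29.4] turn [-12.    0.   -0.1]
dp [ -0.  -35.5 -42.4] turn [-18.    0.   -0.1]
dp [ -0.  -44.9 -50.3] turn [-22.    0.1  -0.1]
dp [ -0.1 -49.9 -54. ] turn [-24.    0.1  -0.1]
```

```bash
python3 -m pendant '{"hand":[255,255,255,255,255,255,255,255],"dp":[[0,-11,-15],[0,-22,-29],[0,-35,-42],[0,-45,-50],[0,-50,-54],[0,-45,-54],[0,-53,-54],[0,-45,-50]],"turn":[[-6,0,0],[-12,0,0],[-18,0,0],[-22,0,0],[-24,0,0],[-24,0,0],[-24,0,0],[-22,0,0]]}'
python3 - <<'E'
from h import *; from plan2 import *
st();l2=lip_for(-11,65,50,12); print(inshk(cnt(),65,22,np.r_[l2,102.]))
E
```

```text
time_s: 30.95
ee_pos: [661.6, 37.7, 240.4]
tool_rot: [158.2, -0.0, 154.9]
ft_force: [-0.0, 0.3, -3.2]
finger_gap: 0.269
grip_force: 79.4
{'time_s': 30.95, 'ee_pos': [661.62, 37.73, 240.43], 'tool_rot': [158.16, -0.02, 154.87], 'finger_gap': 0.27, 'joint_positions': [-14.55, 31.93, 69.06, 22.16, 75.9, -84.29], 'ft_force': [-0.05, 0.27, -3.17]}
[[-128.0, 88.0, -25.0], [-112.0, 117.0, -36.0], [-102.0, -10.0, 4.0], [-95.0, 92.0, -37.0], [-93.0, 65.0, -36.0], [-87.0, 83.0, -22.0], [-76.0, -4.0, 10.0], [-61.0, -18.0, 12.0], [-34.0, -23.0, 8.0], [-19.0, -11.0, 7.0]]
```

```bash
python3 -m pendant '{"hand":[255,255,255,255,255,255],"dp":[[0,-5,-4],[0,0,-4],[0,-6,-4],[0,5,5],[0,20,20],[0,34,35]],"turn":[[-2,0,0],[-2,0,0],[-2,0,0],[3,0,0],[10,0,0],[16,0,0]]}'
python3 - <<'E'
from h import *; from plan2 import *
st();l2=lip_for(-11,65,50,12); L=cnt(); print(np.round(L).tolist(),inshk(L,65,6,np.r_[l2,102.]))
print(np.round(cnt('side')).tolist())
s0=bot.state()
for tau in (0,22): rel(*shk(65,tau,np.r_[l2,102]))
E
```

```text
time_s: 31.8
ee_pos: [680.9, 79.2, 221.1]
tool_rot: [174.2, 0.1, 154.9]
ft_force: [-1.0, -0.7, -2.8]
finger_gap: 0.273
grip_force: 79.4
{'time_s': 31.8, 'ee_pos': [680.86, 79.19, 221.1], 'tool_rot': [174.23, 0.05, 154.92], 'finger_gap': 0.27, 'joint_positions': [-5.03, 38.54, 58.65, 5.47, 80.82, -70.72], 'ft_force': [-1.04, -0.69, -2.8]}
[[650.0, -2.0, 126.0], [662.0, -14.0, 130.0], [527.0, -42.0, 64.0], [558.0, -18.0, 62.0], [508.0, -14.0, 60.0], [638.0, -49.0, 126.0], [549.0, -18.0, 82.0], [598.0, -77.0, 62.0]] [[-119.0, 10.0, -35.0], [-118.0, 88.0, -32.0], [-100.0, 117.0, -38.0], [-85.0, 78.0, -18.0], [-84.0, 70.0, -38.0], [-71.0, -15.0, 25.0], [-29.0, -22.0, 24.0], [-24.0, -6.0, 20.0]]
[[512.0, -13.0, 59.0], [552.0, -19.0, 79.0], [641.0, -44.0, 123.0], [535.0, -8.0, 67.0], [666.0, -9.0, 125.0], [622.0, -71.0, 65.0], [562.0, -18.0, 64.0], [597.0, -77.0, 61.0], [651.0, 0.0, 127.0]]
dp [-0.4 -3.5 29.3] turn [ 6.  -0.1 -0. ]
dp [ -0.3 -42.5 -25.7] turn [-16.   -0.1  -0. ]
```

Ten chips in total: 5 in the near bay, 2 in the -11° bay and 3 left in the shaker. Level and lift, then go round to the last bay.

```bash
python3 -m pendant '{"hand":[255,255,255,255,255],"dp":[[0,0,-15],[0,-3,-29],[0,-6,-40],[0,-6,-40],[0,-6,-40]],"turn":[[3,0,0],[6,0,0],[6,0,0],[6,0,0],[6,0,0]]}'
python3 - <<'E'
from h import *; from plan2 import *
st();l3=lip_for(-131,-111,47,15); s0=bot.state(); q=np.array(s0['joint_positions'])
E=shk(-111,0,np.r_[l3,165.])[0]; B=np.array(s0['ee_pos']); y0=65
for i in range(1,21):
    f=i/20; t=B+f*(E-B); yaw=65-176*f; r=rot('z',yaw)*CT; q,e=ik(t,r,q,p,s); assert e<2
    if i in(5,10,20): print(np.round(t),np.round(q)); rel(t,r,s0)
print(l3)
E
```

```text
time_s: 32.62
ee_pos: [676.0, 69.0, 259.6]
tool_rot: [180.0, -0.1, 154.9]
ft_force: [-0.4, -0.3, -3.0]
finger_gap: 0.268
grip_force: 79.5
{'time_s': 32.62, 'ee_pos': [676.02, 68.96, 259.59], 'tool_rot': [180.0, -0.07, 154.89], 'finger_gap': 0.27, 'joint_positions': [-4.04, 38.52, 52.89, 0.03, 88.65, -68.93], 'ft_force': [-0.42, -0.25, -3.04]}
[625. -11. 258.] [-12.  31.  66.   0.  83. -33.]
dp [ 12.2 -94.6   1.4] turn [-0.  -0.1 43.9]
[574. -92. 257.] [-21.  25.  75.   0.  80.   2.]
dp [  24.5 -189.2    2.8] turn [-0.1 -0.1 87.9]
[ 471. -253.  254.] [-41.  19.  84.  -0.  77.  70.]
dp [  49.  -378.3    5.6] turn [-1.000e-01 -0.000e+00  1.759e+02]
[ 525.78970639 -110.47505667]
```

```bash
python3 -m pendant '{"hand":[255,255,255,255,255,255,255,255,255,255,255,255],"dp":[[2,-17,0],[4,-34,0],[6,-51,0],[8,-68,0],[10,-85,0],[13,-102,0],[15,-119,0],[17,-136,0],[20,-153,0],[22,-170,0],[24,-189,0],[24,-189,0]],"turn":[[0,0,8],[0,0,16],[0,0,24],[0,0,32],[0,0,40],[0,0,48],[0,0,56],[0,0,64],[0,0,72],[0,0,80],[0,0,88],[0,0,88]]}'
python3 - <<'E'
from h import *; from plan2 import *
st();l3=lip_for(-131,-111,47,15); rel(*shk(-111,0,np.r_[l3,165.]))
E
```

```text
time_s: 34.12
ee_pos: [574.0, -92.4, 260.0]
tool_rot: [-180.0, 0.0, 66.9]
ft_force: [0.7, 0.3, -2.3]
finger_gap: 0.268
grip_force: 79.4
{'time_s': 34.12, 'ee_pos': [573.97, -92.43, 259.96], 'tool_rot': [-179.97, 0.02, 66.88], 'finger_gap': 0.27, 'joint_positions': [-20.68, 24.79, 74.63, -0.02, 80.62, 2.44], 'ft_force': [0.75, 0.34, -2.33]}
dp [-187.9  -31.6    6. ] turn [-0.   0.  87.9]
```

```bash
python3 -m pendant '{"hand":[255,255,255,255,255,255,255,255,255,255,255,255],"dp":[[-17,-3,0],[-34,-6,0],[-51,-9,0],[-68,-12,0],[-85,-15,0],[-102,-18,0],[-119,-21,0],[-136,-24,2],[-153,-26,4],[-170,-29,6],[-188,-32,6],[-188,-32,6]],"turn":[[0,0,8],[0,0,16],[0,0,24],[0,0,32],[0,0,40],[0,0,48],[0,0,56],[0,0,64],[0,0,72],[0,0,80],[0,0,88],[0,0,88]]}'
python3 - <<'E'
from h import *; from plan2 import *
st();l3=lip_for(-131,-111,47,15); 
for tau,z in ((0,130),(0,102),(8,102),(16,102),(24,102),(32,102),(40,102)): rel(*shk(-111,tau,np.r_[l3,z]))
print(inshk(cnt(),-111,0,np.r_[l3,165.]))
save('wrist','m.png')
E
```

```text
time_s: 35.62
ee_pos: [471.2, -252.3, 254.1]
tool_rot: [180.0, 0.0, -21.0]
ft_force: [0.2, 0.4, -2.5]
finger_gap: 0.269
grip_force: 79.4
{'time_s': 35.62, 'ee_pos': [471.21, -252.28, 254.08], 'tool_rot': [179.99, 0.04, -20.97], 'finger_gap': 0.27, 'joint_positions': [-40.72, 18.99, 83.79, -0.02, 77.25, 70.26], 'ft_force': [0.2, 0.43, -2.55]}
dp [ 0.2  0.6 35.1] turn [0. 0. 0.]
dp [ 0.2  0.5 63.1] turn [0. 0. 0.]
dp [  0.2 -13.3  42.7] turn [-8.  0.  0.]
dp [  0.2 -29.9  24.5] turn [-16.   0.   0.]
dp [  0.2 -48.8   8.7] turn [-24.   0.   0.]
dp [  0.2 -69.8  -4.2] turn [-32.   0.   0.]
dp [  0.2 -92.3 -14.1] turn [-40.   0.   0.]
[[-189.0, -26.0, -95.0], [-189.0, -11.0, -83.0], [-149.0, 57.0, -101.0], [-78.0, -20.0, 8.0], [-36.0, -9.0, 10.0], [-34.0, -26.0, 11.0]]
```

View pics/m.png

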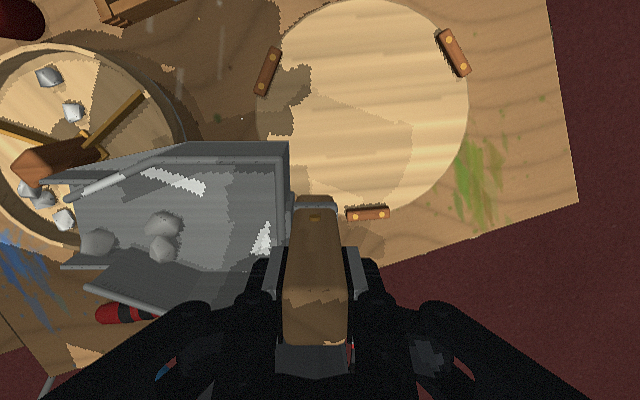

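The shaker holds 3 chips at (98,240) and (163,235). Two chips are in the far bay at (48,76) and (72,112), and the rest are in the near bay at (30–65, 190–218). Shake the remaining 3 into the last bay.

```bash
python3 -m pendant '{"hand":[255,255,255,255,255,255,255,255,255,255,255,255],"dp":[[0,0,30],[0,0,55],[0,-6,53],[0,-13,43],[0,-30,25],[0,-49,9],[0,-44,9],[0,-52,9],[0,-45,9],[0,-52,9],[0,-45,9],[0,-49,9]],"turn":[[0,0,0],[0,0,0],[-4,0,0],[-8,0,0],[-16,0,0],[-24,0,0],[-24,0,0],[-24,0,0],[-24,0,0],[-24,0,0],[-24,0,0],[-24,0,0]]}'
python3 - <<'E'
from h import *; from plan2 import *
st();l3=lip_for(-131,-111,47,15); L=cnt(); print(np.round(L).tolist(),inshk(L,-111,24,np.r_[l3,102.]))
for tau in (28,32,36,40,0): rel(*shk(-111,tau,np.r_[l3,102]))
E
```

```text
time_s: 37.28
ee_pos: [488.6, -206.9, 245.3]
tool_rot: [156.0, 0.0, -21.1]
ft_force: [0.5, 0.2, -2.0]
finger_gap: 0.271
grip_force: 79.6
{'time_s': 37.28, 'ee_pos': [488.61, -206.92, 245.27], 'tool_rot': [155.97, 0.03, -21.14], 'finger_gap': 0.27, 'joint_positions': [-25.15, 20.53, 86.11, -25.1, 73.23, 93.31], 'ft_force': [0.51, 0.21, -1.98]}
[[497.0, -136.0, 122.0], [518.0, -80.0, 64.0], [526.0, -109.0, 108.0]] [[-131.0, -19.0, -21.0], [-91.0, 0.0, 9.0], [-53.0, -18.0, 8.0]]
dp [  0.1  -6.  -10.2] turn [-4.   0.1 -0.1]
dp [  0.1 -13.3 -20.2] turn [-8.   0.1 -0.1]
dp [  0.1 -21.3 -29.6] turn [-12.    0.1  -0.1]
dp [  0.  -29.9 -38.4] turn [-16.    0.1  -0.1]
dp [ 0.2 23.5 69.9] turn [24.   0.  -0.1]
```

One is in, another is at the lip, and the third is coming. Tip further and shake.

```bash
python3 -m pendant '{"hand":[255,255,255,255,255,255,255,255,255,255],"dp":[[0,-1,-3],[0,-6,-10],[0,0,-10],[0,-9,-15],[0,-6,-20],[0,-16,-20],[0,-16,-30],[0,-24,-30],[0,-30,-38],[0,-30,-38]],"turn":[[-1,0,0],[-4,0,0],[-4,0,0],[-6,0,0],[-8,0,0],[-8,0,0],[-12,0,0],[-12,0,0],[-16,0,0],[-16,0,0]]}'
python3 - <<'E'
from h import *; from plan2 import *
st();l3=lip_for(-131,-111,47,15); L=cnt(); print(np.round(L).tolist(),inshk(L,-111,40,np.r_[l3,102.]))
s0=bot.state(); 
for tau,z in ((30,110),(20,130),(10,150),(0,165)): rel(*shk(-111,tau,np.r_[l3,z]))
E
```

```text
time_s: 38.62
ee_pos: [504.6, -165.5, 266.9]
tool_rot: [140.1, 0.1, -21.0]
ft_force: [-0.6, 0.0, -2.5]
finger_gap: 0.269
grip_force: 79.8
{'time_s': 38.62, 'ee_pos': [504.61, -165.46, 266.91], 'tool_rot': [140.1, 0.09, -20.99], 'finger_gap': 0.27, 'joint_positions': [-14.45, 24.05, 83.01, -40.16, 81.13, 105.9], 'ft_force': [-0.62, 0.05, -2.46]}
[[535.0, -104.0, 62.0], [504.0, -92.0, 64.0], [512.0, -76.0, 64.0], [371.0, -64.0, 6.0]] [[-144.0, -161.0, -78.0], [-138.0, -25.0, -9.0], [-125.0, 6.0, -22.0], [-124.0, -27.0, -20.0]]
dp [ 0.  18.7 20.9] turn [ 9.9  0.1 -0. ]
dp [ 0.1 39.7 35.2] turn [19.9  0.1 -0. ]
dp [ 0.1 55.4 50.5] turn [29.9  0.1 -0. ]
dp [ 0.1 62.5 69.7] turn [39.9  0.1 -0. ]
```

```bash
python3 -m pendant '{"hand":[255,255,255,255,255,255],"dp":[[0,10,12],[0,19,21],[0,40,35],[0,55,50],[0,62,70],[0,62,70]],"turn":[[5,0,0],[10,0,0],[20,0,0],[30,0,0],[40,0,0],[40,0,0]]}'
python3 - <<'E'
from h import *; from plan2 import *
st();l3=lip_for(-131,-111,47,15); L=cnt(); print(np.round(L).tolist()); print(inshk(L,-111,0,np.r_[l3,165.]))
save('wrist','n.png')
T=[528,157,250]; rel(T,rot('z',10.5)*CT)
print('cup');pts('scene',['cup','cup_grip'])
E
```

```text
time_s: 39.48
ee_pos: [469.5, -255.7, 253.6]
tool_rot: [-180.0, 0.0, -21.4]
ft_force: [-0.2, -0.7, -2.1]
finger_gap: 0.269
grip_force: 79.9
{'time_s': 39.48, 'ee_pos': [469.5, -255.71, 253.63], 'tool_rot': [-179.95, 0.01, -21.4], 'finger_gap': 0.27, 'joint_positions': [-41.16, 19.01, 83.82, 0.04, 77.19, 70.24], 'ft_force': [-0.23, -0.67, -2.12]}
[[510.0, -15.0, 64.0], [537.0, -11.0, 63.0], [623.0, -74.0, 66.0], [547.0, -16.0, 78.0], [595.0, -75.0, 64.0]]
[[-189.0, -25.0, -99.0], [-188.0, -14.0, -84.0], [-175.0, -49.0, -98.0], [-161.0, 78.0, -96.0], [-150.0, 52.0, -98.0]]
dp [ -94.1 -402.5    3.7] turn [ 1.000e-01  1.000e-01 -1.216e+02]
cup
scene cup 0.6 [453. 404.  -0.]
scene cup 0.2 [593. -74.  60.]
scene cup_grip 0.77 [528. 401.  86.]
```

View pics/n.png

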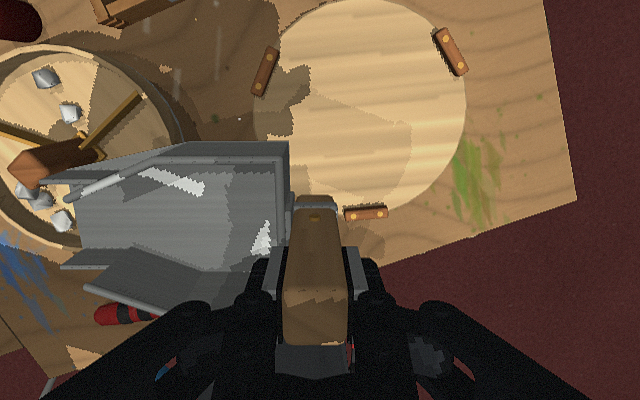

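The shaker is empty. Return it to its place.

```bash
python3 -m pendant '{"hand":[255,255,255,255,255,255,255,255,255,255,255,255],"dp":[[-7,-30,0],[-14,-60,0],[-21,-90,1],[-28,-120,1],[-35,-150,1],[-42,-180,2],[-49,-210,2],[-56,-240,2],[-63,-270,3],[-70,-300,3],[-77,-330,3],[-82,-350,4]],"turn":[[0,0,-9.5],[0,0,-19],[0,0,-28.5],[0,0,-38],[0,0,-47.5],[0,0,-57],[0,0,-66.5],[0,0,-76],[0,0,-85.5],[0,0,-95],[0,0,-104.5],[0,0,-114]]}'
python3 - <<'E'
from h import *; from plan2 import *
st(); T=[528,157,93]; rel(T,rot('z',10.5)*CT)
E
```

```text
time_s: 41.28
ee_pos: [520.3, 105.7, 250.2]
tool_rot: [180.0, 0.0, 93.4]
ft_force: [0.1, 0.8, -2.7]
finger_gap: 0.274
grip_force: 79.9
{'time_s': 41.28, 'ee_pos': [520.3, 105.68, 250.16], 'tool_rot': [179.98, 0.02, 93.38], 'finger_gap': 0.27, 'joint_positions': [-1.16, 18.67, 84.82, -0.02, 76.49, -4.54], 'ft_force': [0.13, 0.77, -2.67]}
dp [ 50.8  10.7 157.1] turn [ 0.   0.  -7.1]
```

```bash
python3 -m pendant '{"hand":[255,255,255,255,255,255,255,255,255,255,255,255],"dp":[[25,5,0],[50,10,10],[51,10,40],[51,10,70],[51,10,100],[51,10,120],[51,10,135],[51,10,145],[51,10,151],[51,10,155],[51,10,158],[51,10,158]],"turn":[[0,0,-4],[0,0,-7],[0,0,-7],[0,0,-7],[0,0,-7],[0,0,-7],[0,0,-7],[0,0,-7],[0,0,-7],[0,0,-7],[0,0,-7],[0,0,-7]]}'
python3 -m pendant '{"hand":[120,0,0,0,0,0,0,0,0],"dp":[[0,0,0],[0,0,0],[0,0,0],[0,0,-25],[0,0,-50],[0,0,-80],[0,0,-110],[0,0,-150],[0,0,-150]],"turn":[[0,0,0],[0,0,0],[0,0,0],[0,0,0],[0,0,0],[0,0,0],[0,0,0],[0,0,0],[0,0,0]]}'
python3 - <<'E'
from h import *; from plan2 import *
st(); pts('side',['shaker','shaker_grip','snout','mould'])
pts('scene',['shaker_grip','cup'])
rel([562,-62,230],rot('z',10)*CT)
E
```

```text
time_s: 42.78
ee_pos: [528.0, 154.9, 92.7]
tool_rot: [180.0, 0.0, 99.9]
ft_force: [-0.7, 1.2, 3.4]
finger_gap: 0.271
grip_force: 80.6
time_s: 43.9
ee_pos: [528.7, 155.0, 244.8]
tool_rot: [179.7, 0.0, 99.9]
ft_force: [-0.8, -0.4, -0.3]
finger_gap: 0.998
grip_force: 0.0
{'time_s': 43.9, 'ee_pos': [528.74, 155.02, 244.78], 'tool_rot': [179.7, 0.04, 99.93], 'finger_gap': 1.0, 'joint_positions': [4.16, 21.3, 81.97, -0.01, 76.44, -5.77], 'ft_force': [-0.76, -0.38, -0.26]}
side shaker 0.56 [474. 142.  -2.]
side shaker_grip 0.73 [525. 157.  91.]
side shaker_grip 0.6 [625. -70.  66.]
side snout 0.73 [626. -70.  66.]
side snout 0.63 [376. 123.   4.]
side mould 0.61 [566. -62.  49.]
scene shaker_grip 0.86 [528. 157.  90.]
scene cup 0.96 [455. 404.  -1.]
dp [-219.6   -3.5   11.3] turn [-0.1  0.  -0.1]
```

```bash
python3 -m pendant '{"hand":[0,0,0,0,0,0,0],"dp":[[-45,-1,0],[-90,-2,0],[-135,-2,0],[-180,-3,0],[-220,-4,0],[-220,-4,0],[-220,-4,0]],"turn":[[0,0,0],[0,0,0],[0,0,0],[0,0,0],[0,0,0],[0,0,0],[0,0,0]]}'
python3 - <<'E'
from h import *; from plan2 import *
st()
im=save('wrist','o.png'); K=optics.get_calibration('wrist')
pts('wrist',['mould']); print([np.round(d['point']).tolist() for d in optics.spot_point('wrist','strip0')])
print([(round(d['p'],2),np.round(d['point']).tolist()) for d in optics.spot_point('wrist','chip0')])
# project candidate core tops
for y in (19,49,79):
    c=np.array([[a,b,76] for a,b in((12,12),(-12,12),(-12,-12),(12,-12))]); w=R.from_euler('z',y,degrees=True).apply(c)+[562.5,-61.5,50]
    u,_=cv2.projectPoints(w,np.array(K['rvec'],float),np.array(K['tvec'],float),np.array(K['intrinsics'],float),None); print(y,np.round(u[:,0]).tolist())
E
```

```text
time_s: 45.18
ee_pos: [561.6, -62.0, 241.7]
tool_rot: [-179.9, -0.0, 99.9]
ft_force: [0.3, 0.4, -0.1]
finger_gap: 1.001
grip_force: 0.0
{'time_s': 45.18, 'ee_pos': [561.61, -61.97, 241.72], 'tool_rot': [-179.94, -0.02, 99.94], 'finger_gap': 1.0, 'joint_positions': [-18.17, 23.38, 79.42, -0.01, 77.25, -28.1], 'ft_force': [0.28, 0.39, -0.11]}
wrist mould 0.9 [562. -64.  51.]
[[577.0, -108.0, 76.0], [512.0, -53.0, 74.0], [598.0, -29.0, 75.0]]
[(0.82, [599.0, -75.0, 62.0]), (0.7, [507.0, -95.0, 62.0]), (0.66, [510.0, -15.0, 61.0]), (0.65, [547.0, -17.0, 78.0]), (0.62, [514.0, -77.0, 65.0]), (0.56, [540.0, -11.0, 64.0]), (0.54, [528.0, -44.0, 60.0]), (0.53, [562.0, -17.0, 65.0]), (0.53, [534.0, -100.0, 62.0]), (0.52, [621.0, -71.0, 64.0])]
19 [[332.0, 178.0], [298.0, 184.0], [304.0, 216.0], [337.0, 211.0]]
49 [[320.0, 174.0], [294.0, 195.0], [315.0, 220.0], [342.0, 200.0]]
79 [[308.0, 176.0], [296.0, 207.0], [327.0, 218.0], [340.0, 188.0]]
```

View pics/o.png

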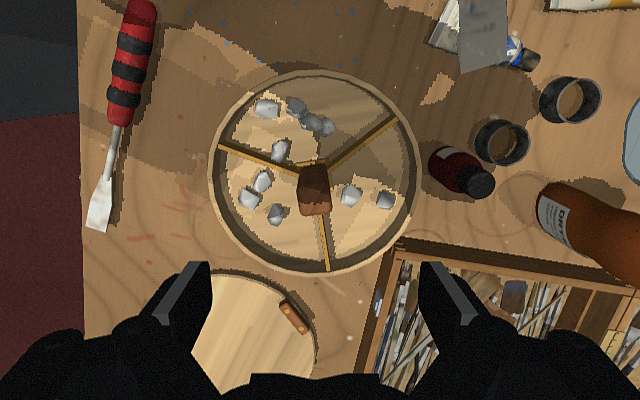

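All 10 chips are in the mould: 5 in the upper bay at (255–330, 105–150), 3 at (245–280, 180–215) and 2 at (350–385, 195). Fit the core's yaw numerically.

```bash
python3 - <<'E'
from h import *
im=cv2.imread('pics/o.png'); hsv=cv2.cvtColor(im,cv2.COLOR_BGR2HSV).astype(int)
K=optics.get_calibration('wrist'); rv,tv,I=[np.array(K[k],float) for k in('rvec','tvec','intrinsics')]
print(hsv[205,315],hsv[180,312],hsv[230,300],hsv[165,313],hsv[240,323])
b,g,r=[im[:,:,i].astype(int) for i in range(3)]
roi=np.zeros(im.shape[:2],bool); roi[155:225,290:342]=1
m=roi&(r<150)&(r>1.5*b)&(g<0.72*r); m=cv2.morphologyEx(m.astype(np.uint8),cv2.MORPH_OPEN,np.ones((3,3)))>0
print(m.sum())
for y in range(160,222,4): print(''.join('#' if v else '.' for v in m[y,290:342]))
res=[]
for y in range(0,90,3):
  for dx in range(-6,7,2):
    for dy in range(-6,7,2):
      c=np.array([[a,b_,h] for h in(28,76) for a in(-12,12) for b_ in(-12,12)],float); w=R.from_euler('z',y,degrees=True).apply(c)+[562.5+dx,-62+dy,50]
      u=cv2.projectPoints(w,rv,tv,I,None)[0][:,0]; k=np.zeros(m.shape,np.uint8); cv2.fillConvexPoly(k,cv2.convexHull(u.astype(np.float32)).astype(int),1); k=k>0
      res.append(((k&m).sum()/(k|m).sum(),y,dx,dy))
for t in sorted(res)[-8:]: print(np.round(t,3))
by={}
for t in res: by[t[1]]=max(by.get(t[1],0),t[0])
print({k:round(float(v),2) for k,v in by.items()})
E
```

```text
[ 13 164 107] [ 15 203  44] [ 18 101 199] [ 14 185  33] [ 18 160 188]
1246
....................................................
............................#####...................
..........#######....####.#####.....................
..........####......................................
.........####.####....#######.......................
........####...###.########.#####...................
........####.###..#######.###########...............
.......####.############################............
.......#################################............
.......##################################...........
........#################################...........
.........####.########.#############.#####..........
.........#################################..........
..........#############################.............
....................................................
....................................................
[ 0.706 21.    -2.     0.   ]
[ 0.706  6.    -2.    -2.   ]
[ 0.706  9.    -2.    -2.   ]
[ 0.708 15.    -2.     0.   ]
[ 0.713 15.    -2.    -2.   ]
[ 0.718 18.    -2.    -2.   ]
[ 0.718 12.    -2.    -2.   ]
[ 0.722 18.    -2.     0.   ]
{0: 0.67, 3: 0.68, 6: 0.71, 9: 0.71, 12: 0.72, 15: 0.71, 18: 0.72, 21: 0.71, 24: 0.7, 27: 0.69, 30: 0.69, 33: 0.67, 36: 0.67, 39: 0.66, 42: 0.65, 45: 0.64, 48: 0.63, 51: 0.63, 54: 0.62, 57: 0.62, 60: 0.61, 63: 0.61, 66: 0.61, 69: 0.61, 72: 0.62, 75: 0.62, 78: 0.63, 81: 0.63, 84: 0.64, 87: 0.66}
```

```bash
cat > circ.py <<'E'
from h import *
from scipy.optimize import minimize
def circ(cam,thing,rings,x0,exclude=None):
    """fit centre of stacked discs (radius,z) to the outline of the mask, calibrated camera"""
    optics.camera(cam); K=optics.get_calibration(cam); rv,tv,I=[np.array(K[k],float) for k in('rvec','tvec','intrinsics')]
    d=optics.silhouettes(cam,thing)[0]; m=d['mask']
    a=np.linspace(0,2*np.pi,90)
    def f(c):
        w=np.vstack([np.c_[c[0]+r*np.cos(a),c[1]+r*np.sin(a),0*a+z] for r,z in rings])
        u=cv2.projectPoints(w,rv,tv,I,None)[0][:,0]
        k=np.zeros(m.shape,np.uint8); cv2.fillConvexPoly(k,np.round(cv2.convexHull(u.astype(np.float32))*16).astype(int),1,shift=4); k=k>0
        return -(k&m).sum()/(k|m).sum()
    r=minimize(f,x0,method='Nelder-Mead',options={'initial_simplex':np.array(x0)+np.array([[0,0],[8,0],[0,8]]),'xatol':.2})
    print(cam,thing,round(d['p'],2),m.sum(),np.round(r.x,1),round(-r.fun,3)); return r.x
E
python3 - <<'E'
from circ import *
x=circ('wrist','mould',[(90,78),(90,50)],[562,-62]); 
for c in('side','scene'): circ(c,'mould',[(90,78),(90,50)],[562,-62]); circ(c,'bat',[(108,12),(108,0)],[494,-313])
circ('wrist','bat',[(108,12),(108,0)],[494,-313])
K=optics.get_calibration('wrist'); 
E
```

```text
wrist mould 0.64 31904 [559.7 -65.3] 0.885
side mould 0.63 962 [562. -62.] -0.0
side bat 0.58 5460 [ 499.  -312.3] 0.955
scene mould 0.58 1654 [564.8 -73.7] 0.842
scene bat 0.93 1552 [ 497.3 -321.4] 0.863
wrist bat 0.75 10486 [ 517.  -318.5] 0.538
```

```bash
python3 -m pendant '{"hand":[0,0,0,0,0,0,0],"dp":[[0,0,25],[0,0,50],[0,0,75],[0,0,100],[0,0,120],[-1,0,130],[-1,0,130]],"turn":[[0,0,-4],[0,0,-8],[0,0,-8],[0,0,-8],[0,0,-8],[0,0,-8],[0,0,-8]]}'
python3 -m pendant '{"hand":[255,255,255,255,255,255,255,255,255,255],"dp":[[0,0,0],[0,0,0],[0,0,0],[0,0,0],[0,0,0],[0,0,0],[0,0,0],[0,0,0],[0,0,0],[0,0,0]],"turn":[[0,0,0],[0,0,0],[0,0,0],[0,0,0],[0,0,0],[0,0,0],[0,0,0],[0,0,0],[0,0,0],[0,0,0]]}' 60
python3 - <<'E'
from h import *
st(); print(bot.state()['wrist_torque']); print(len(cnt()))
E
```

```text
time_s: 46.9
ee_pos: [561.8, -63.6, 111.8]
tool_rot: [-179.9, -0.0, 107.9]
ft_force: [0.1, 0.3, 0.1]
finger_gap: 1.004
grip_force: 0.0
time_s: 48.15
ee_pos: [561.8, -63.6, 112.4]
tool_rot: [-180.0, 0.0, 107.9]
ft_force: [-2.9, -0.3, 6.4]
finger_gap: 0.27
grip_force: 60.6
{'time_s': 48.15, 'ee_pos': [561.84, -63.6, 112.43], 'tool_rot': [-179.97, 0.02, 107.93], 'finger_gap': 0.27, 'joint_positions': [-18.31, 31.0, 88.35, -0.04, 60.67, -36.23], 'ft_force': [-2.89, -0.34, 6.41]}
[-0.08496747  0.53348105 -0.01227889]
10
```

```bash
python3 -m pendant '{"hand":[255,255,255,255,255,255,255,255,255],"dp":[[0,0,0],[0,0,0],[0,0,-4],[0,0,-10],[0,0,-20],[0,0,-32],[0,0,-46],[0,0,-60],[0,0,-60]],"turn":[[0,0,0],[0,0,0],[0,0,0],[0,0,0],[0,0,0],[0,0,0],[0,0,0],[0,0,0],[0,0,0]]}' 100
python3 - <<'E'
from h import *; from plan2 import *
st(); print(bot.state()['wrist_torque'])
print(np.round(cnt()).tolist()); print([np.round(d['point']).tolist() for d in optics.spot_point('wrist','strip0')]); pts('wrist',['mould'])
pts('scene',['mould','bat']);pts('side',['mould','bat'])
s0=bot.state(); r=R.from_euler('xyz',[180,0,s0['tool_rot'][2]],degrees=True); q=np.array(s0['joint_positions'])
print(ik([495,-313,172],r,q,p,s)); rel([495,-313,172],r)
E
```

```text
time_s: 49.38
ee_pos: [562.4, -63.6, 173.4]
tool_rot: [179.9, 0.1, 107.9]
ft_force: [-0.8, -0.4, -5.9]
finger_gap: 0.266
grip_force: 98.3
{'time_s': 49.38, 'ee_pos': [562.41, -63.64, 173.41], 'tool_rot': [179.91, 0.1, 107.93], 'finger_gap': 0.27, 'joint_positions': [-18.3, 26.88, 84.8, -0.03, 68.19, -36.23], 'ft_force': [-0.76, -0.44, -5.89]}
[-0.04698625 -0.02229111 -0.02346556]
[[550.0, -15.0, 138.0], [534.0, -102.0, 126.0], [529.0, -45.0, 123.0], [512.0, -12.0, 122.0], [540.0, -9.0, 123.0], [516.0, -77.0, 124.0], [598.0, -75.0, 124.0], [625.0, -73.0, 127.0], [566.0, -20.0, 127.0], [504.0, -94.0, 123.0]]
[[595.0, -28.0, 140.0], [513.0, -55.0, 135.0], [580.0, -106.0, 137.0], [563.0, -64.0, 112.0]]
wrist mould 0.79 [563. -63. 109.]
scene mould 0.86 [560. -62. 107.]
scene bat 0.67 [ 498. -310.    4.]
scene bat 0.27 [559. -68.   1.]
side mould 0.9 [562. -63. 112.]
side mould 0.32 [593. -28. 136.]
side bat 0.68 [ 493. -312.   -1.]
side bat 0.43 [625. -72. 122.]
(array([-4.37631319e+01,  2.93599071e+01,  8.11092825e+01,  1.02293978e-14,
        6.95308104e+01, -6.16892245e+01]), np.float64(1.1368683772161603e-13))
dp [-2.168e+02 -1.404e+02 -1.000e-01] turn [-0. -0.  0.]
```

```bash
python3 -m pendant '{"hand":[255,255,255,255,255,255,255,255,255,255,255],"dp":[[-10,-7,0],[-30,-20,0],[-60,-39,0],[-90,-58,0],[-120,-78,0],[-150,-97,0],[-180,-116,0],[-202,-131,0],[-213,-138,0],[-217,-140,0],[-217,-140,0]],"turn":[[0,0,0],[0,0,0],[0,0,0],[0,0,0],[0,0,0],[0,0,0],[0,0,0],[0,0,0],[0,0,0],[0,0,0],[0,0,0]]}'
python3 - <<'E'
from h import *
st(); s=bot.state(); K=optics.get_calibration('wrist')
Rc=R.from_rotvec(np.ravel(K['rvec'])); tc=np.ravel(K['tvec']); I=np.array(K['intrinsics'])
Rt=R.from_euler('xyz',s['tool_rot'],degrees=True); pos=-Rc.inv().apply(tc)
Rrel=Rt.inv()*Rc.inv(); prel=Rt.inv().apply(pos-s['ee_pos']); print(prel)
def back(u,ee,rot,z):
    T=R.from_euler('xyz',rot,degrees=True); o=np.array(ee)+T.apply(prel); d=(T*Rrel).apply(np.linalg.inv(I)@[u[0],u[1],1]); return o+d*(z-o[2])/d[2]
im=cv2.imread('pics/n.png'); b,g,r=[im[:,:,i].astype(int) for i in range(3)]
for name,(ee,rt) in {'n':([469.5,-255.71,253.63],[-179.95,.01,-21.4]),'m':([471.21,-252.28,254.08],[179.99,.04,-20.97])}.items():
    im=cv2.imread(f'pics/{name}.png'); b,g,r=[im[:,:,i].astype(int) for i in range(3)]
    m=((r>1.45*b)&(g<0.72*r)&(r>50)).astype(np.uint8); n,lab,stt,cen=cv2.connectedComponentsWithStats(cv2.morphologyEx(m,cv2.MORPH_CLOSE,np.ones((5,5))))
    P=[]
    for c0 in((266,71),(451,52),(366,213)):
        k=[i for i in range(1,n) if np.hypot(*(cen[i]-c0))<20 and stt[i,4]>100]
        if k: i=max(k,key=lambda i:stt[i,4]); P.append(back(cen[i],ee,rt,20)); print(name,stt[i],np.round(cen[i]),np.round(P[-1],1))
    if len(P)==3:
        A=np.array(P)[:,:2]; M=np.c_[2*A,np.ones(3)]; x=np.linalg.solve(M,(A**2).sum(1)); print('centre',np.round(x[:2],1),'r',np.sqrt(x[2]+x[:2]@x[:2]),'mean',A.mean(0))
E
```

```text
time_s: 51.3
ee_pos: [495.6, -312.6, 172.0]
tool_rot: [-180.0, -0.0, 108.0]
ft_force: [-0.3, -0.5, -5.9]
finger_gap: 0.262
grip_force: 98.5
{'time_s': 51.3, 'ee_pos': [495.64, -312.62, 172.02], 'tool_rot': [-179.97, -0.01, 107.95], 'finger_gap': 0.26, 'joint_positions': [-43.68, 29.42, 81.01, -0.02, 69.59, -61.63], 'ft_force': [-0.26, -0.54, -5.92]}
[  76.94999863   -1.19802066 -123.04285834]
n [250  46  29  51 589] [264.  71.] [ 568.8 -241.6   20. ]
n [434  27  35  49 611] [452.  51.] [ 521.  -410.7   20. ]
n [345 205  43  17 508] [366. 213.] [ 398.7 -285.5   20. ]
centre [ 496.3 -312.4] r 101.30624222894599 mean [ 496.16711471 -312.56563912]
m [253  46  28  51 572] [267.  71.] [ 569.3 -240.1   20. ]
m [437  28  35  49 613] [454.  53.] [ 521.7 -409.5   20. ]
m [347 206  43  16 539] [368. 213.] [ 399.1 -284.    20. ]
centre [ 496.9 -311.1] r 101.46289228777039 mean [ 496.73898917 -311.21718666]
```

```bash
python3 -m pendant '{"hand":[255,255,255,255,255,255,255,255,255],"dp":[[-0.8,1.1,10],[-0.8,1.1,25],[-0.8,1.1,45],[-0.8,1.1,60],[-0.8,1.1,72],[-0.8,1.1,80],[-0.8,1.1,86],[-0.8,1.1,91],[-0.8,1.1,91]],"turn":[[0,0,0],[0,0,0],[0,0,0],[0,0,0],[0,0,0],[0,0,0],[0,0,0],[0,0,0],[0,0,0]]}'
python3 -m pendant '{"hand":[255,255,255,255,255],"dp":[[0,0,2],[0,0,4],[0,0,5.5],[0,0,6.5],[0,0,6.5]],"turn":[[0,0,0],[0,0,0],[0,0,0],[0,0,0],[0,0,0]]}'
python3 - <<'E'
from h import *
st(); pts('side',['mould']); pts('scene',['mould']); im=save('side','p0.png'); cv2.imwrite('pics/p.png',cv2.resize(im[170:350,210:530,::-1],(800,450)))
print(bot.state()['wrist_torque'])
E
```

```text
time_s: 52.42
ee_pos: [496.7, -313.5, 80.9]
tool_rot: [-180.0, -0.0, 107.9]
ft_force: [0.1, -0.1, -4.8]
finger_gap: 0.269
grip_force: 98.6
time_s: 53.05
ee_pos: [496.8, -313.5, 74.6]
tool_rot: [-180.0, 0.0, 107.9]
ft_force: [0.4, 0.2, -5.5]
finger_gap: 0.268
grip_force: 98.5
{'time_s': 53.05, 'ee_pos': [496.78, -313.52, 74.6], 'tool_rot': [-179.97, 0.01, 107.93], 'finger_gap': 0.27, 'joint_positions': [-43.66, 36.29, 85.79, -0.04, 57.92, -61.58], 'ft_force': [0.37, 0.23, -5.52]}
side mould 0.72 [ 500. -312.   14.]
side mould 0.16 [ 531. -323.   25.]
scene mould 0.59 [ 498. -313.    9.]
[-0.05648365 -0.02854278  0.03595692]
```

View pics/p.png

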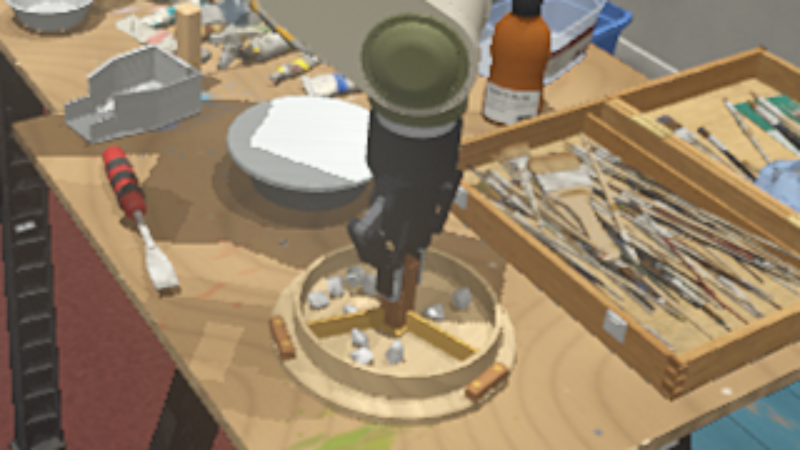

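The mould sits between the cleats (seen at (282,340) and (488,380)), level, with its chips. The force shows it's still hanging just above the bat, so lower it the last bit.

```bash
python3 -m pendant '{"hand":[255,255,255,255],"dp":[[0,0,0.5],[0,0,1],[0,0,1.3],[0,0,1.3]],"turn":[[0,0,0],[0,0,0],[0,0,0],[0,0,0]]}'
```

```text
time_s: 53.8
ee_pos: [496.8, -313.5, 74.5]
tool_rot: [-180.0, 0.0, 107.9]
ft_force: [-5.1, 4.2, 8.2]
finger_gap: 0.268
grip_force: 100.5
```

```bash
python3 -m pendant '{"hand":[200,150,80,0,0,0,0,0,0,0,0,0],"dp":[[0,0,0],[0,0,0],[0,0,0],[0,0,0],[0,0,0],[0,0,-15],[0,0,-40],[0,0,-70],[0,0,-110],[0,0,-150],[0,0,-180],[0,0,-180]],"turn":[[0,0,0],[0,0,0],[0,0,0],[0,0,0],[0,0,0],[0,0,0],[0,0,0],[0,0,0],[0,0,0],[0,0,0],[0,0,0],[0,0,0]]}' 20
python3 - <<'E'
from h import *
st(); pts('wrist',['mould']); print([np.round(d['point']).tolist() for d in optics.spot_point('wrist','strip0')]); print(np.round(cnt()).tolist())
pts('side',['mould','cup','shaker','shaker_grip','snout','scraper','glaze_bottle','cup_grip']); print(np.round(cnt('side')).tolist())
E
```

```text
time_s: 55.3
ee_pos: [497.3, -313.9, 256.5]
tool_rot: [179.9, 0.3, 107.9]
ft_force: [0.4, -1.2, -0.1]
finger_gap: 0.997
grip_force: 0.0
{'time_s': 55.3, 'ee_pos': [497.32, -313.87, 256.54], 'tool_rot': [179.88, 0.29, 107.93], 'finger_gap': 1.0, 'joint_positions': [-43.65, 25.6, 73.93, -0.03, 80.15, -61.58], 'ft_force': [0.37, -1.16, -0.06]}
wrist mould 0.87 [ 500. -313.   14.]
[[533.0, -278.0, 42.0], [447.0, -306.0, 34.0], [514.0, -360.0, 40.0]]
[[439.0, -344.0, 25.0], [483.0, -268.0, 42.0], [460.0, -293.0, 21.0], [445.0, -265.0, 25.0], [496.0, -269.0, 26.0], [559.0, -323.0, 28.0], [474.0, -259.0, 27.0], [467.0, -352.0, 26.0], [449.0, -326.0, 26.0], [532.0, -326.0, 26.0]]
side mould 0.89 [ 498. -314.   15.]
side cup 0.91 [456. 408.  -1.]
side shaker 0.75 [ 452. -303.   42.]
side shaker 0.62 [471. 143.  -4.]
side shaker_grip 0.74 [526. 154.  93.]
side snout 0.89 [376. 122.   3.]
side scraper 0.7 [364. -60.   5.]
side scraper 0.66 [530. 403.  85.]
side glaze_bottle 0.56 [695. -37.   3.]
[[486.0, -270.0, 35.0], [468.0, -257.0, 27.0], [559.0, -323.0, 25.0], [471.0, -356.0, 24.0], [445.0, -343.0, 24.0], [497.0, -271.0, 26.0], [531.0, -325.0, 22.0], [454.0, -327.0, 24.0], [563.0, -63.0, 0.0]]
```

```bash
python3 -c "
from h import *; print(job.hand_in())"
```

```text
the job is handed in; nothing more can be done
None
```

The job is handed in at about 55 s: all 10 chips are in the mould (5, 2 and 3 per bay), it sits flat between the bat's cleats, and the cup and shaker stand upright on the table.

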